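Load the coil test nest and change over its feed

TASK

Put the next batch of wound coils on test: move the changeover lever to its upright centre-off position and let it rest there for five seconds, then slide the clear guard fully open and stand every wound coil upright in a compartment of its own in the test nest, gripping the coils lightly and setting them down rather than dropping them. With the lever still at off, slide the guard fully shut, and only then throw the lever all the way over to the feed opposite the one it started on. Leave the empty bobbins and everything else on the bench where they are.

Things in the scene. Friction and masses are not known exactly. Their poses are not given: they have to be found in the camera images.
- changeover (a joint): Changeover lever of the switch: a steel stem 12 mm thick standing on the switch box, with a black cross bar (T-grip) on top. Value in rad, -0.65 to 0.65: 0 = upright = centre OFF; negative = leaning towards the switch's own -x (the feed it starts on); positive = leaning towards the switch's own +x (the other feed), with a stop at either end. It has no click or spring: even friction (about 3 N at the grip), it stays where it is left.
- lever_grip (a point): Centre of the lever's T-grip: a bar 40 mm long and 20 mm in diameter, lying along the hinge axis (the switch's y), 85 mm from the pivot. Can be pinched on its two ends or across its 20 mm thickness.
- lever_pivot (a point): Hinge point of the lever, 50 mm above the table on the switch box; axes as the switch: the lever swings in its x-z plane, hinge axis = y.
- switch: Fixed grey switch box, 150 (x) by 110 (y) by 46 mm high, origin at the centre of its underside on the table.
- nest: Fixed coil test nest: an aluminium base plate 12 mm thick, with a field of 2 (x) by 3 (y) square compartments, each 58 mm inside (centres at x = -31, +31 and y = -62, 0, +62 mm), between grey ribs 4 mm wide that rise 8 mm above the plate. Origin on the table below the centre of the field. The plate runs on from -70 to +212 mm in x to carry the guard when open; 196 mm wide in y.
- guard (a joint): Clear sliding guard over the nest: an open-ended tunnel (roof and two side walls, roof top 59 mm above the table, 128 mm long in x, 200 mm wide in y). Value in m: 0 = closed (over the compartments), 0.145 = fully open (slid to the nest's +x, all six compartments uncovered). Moves with about 2 N of friction and stays where it is left.
- guard_handle (a point): Centre of the guard's black handle bar in the middle of its roof: 14 mm thick in x, 80 mm long in y, from 79 to 103 mm above the table (this point at 91 mm), on two short feet, clear space under it. Axes as the nest.
- seat0 (a point): Centre of the floor of compartment 0 of the nest (12 mm above the table), axes as the nest; marked by a flat brass contact disc.
- seat1 (a point): Centre of the floor of compartment 1 of the nest (12 mm above the table), axes as the nest; marked by a flat brass contact disc.
- seat2 (a point): Centre of the floor of compartment 2 of the nest (12 mm above the table), axes as the nest; marked by a flat brass contact disc.
- seat3 (a point): Centre of the floor of compartment 3 of the nest (12 mm above the table), axes as the nest; marked by a flat brass contact disc.
- seat4 (a point): Centre of the floor of compartment 4 of the nest (12 mm above the table), axes as the nest; marked by a flat brass contact disc.
- seat5 (a point): Centre of the floor of compartment 5 of the nest (12 mm above the table), axes as the nest; marked by a flat brass contact disc.
- coil1: Wound coil: upright cylinder 36 mm in diameter, 32 mm high, 70 g, copper winding filling it out to the rim between two black spoked flanges, so copper shows through the top flange too. Origin at the centre of its underside, z up. Delicate: grip it lightly (pads' forces on it, added up, at most 90 N) and set it down. May be absent.
- coil2: Wound coil: upright cylinder 36 mm in diameter, 32 mm high, 70 g, copper winding filling it out to the rim between two black spoked flanges, so copper shows through the top flange too. Origin at the centre of its underside, z up. Delicate: grip it lightly (pads' forces on it, added up, at most 90 N) and set it down. May be absent.
- coil3: Wound coil: upright cylinder 36 mm in diameter, 32 mm high, 70 g, copper winding filling it out to the rim between two black spoked flanges, so copper shows through the top flange too. Origin at the centre of its underside, z up. Delicate: grip it lightly (pads' forces on it, added up, at most 90 N) and set it down. May be absent.
- coil4: Wound coil: upright cylinder 36 mm in diameter, 32 mm high, 70 g, copper winding filling it out to the rim between two black spoked flanges, so copper shows through the top flange too. Origin at the centre of its underside, z up. Delicate: grip it lightly (pads' forces on it, added up, at most 90 N) and set it down. May be absent.
- coil5: Wound coil: upright cylinder 36 mm in diameter, 32 mm high, 70 g, copper winding filling it out to the rim between two black spoked flanges, so copper shows through the top flange too. Origin at the centre of its underside, z up. Delicate: grip it lightly (pads' forces on it, added up, at most 90 N) and set it down. May be absent.
- coil6: Wound coil: upright cylinder 36 mm in diameter, 32 mm high, 70 g, copper winding filling it out to the rim between two black spoked flanges, so copper shows through the top flange too. Origin at the centre of its underside, z up. Delicate: grip it lightly (pads' forces on it, added up, at most 90 N) and set it down. May be absent.
- empty1: Empty bobbin, bystander: same outside size as a coil (36 mm diameter, 32 mm high) but bare, with only a thin core between its spoked flanges and daylight through the spokes. Origin at the centre of its underside. To be left where it is.
- empty2: Empty bobbin, bystander: same outside size as a coil (36 mm diameter, 32 mm high) but bare, with only a thin core between its spoked flanges and daylight through the spokes. Origin at the centre of its underside. To be left where it is.
- tape: Bystander: roll of tape lying flat, 60 mm outside, 19 mm high.
- driver: Bystander: screwdriver 150 mm long lying on the table, along its x.
- jar: Bystander: closed jar, 44 mm diameter, 60 mm high.
Things that resemble listed ones, but are neither listed nor needed, are in the scene too. Of the things that look like the switch, the larger one is meant.

How it is judged (in metres and radians):
On the way, in this order (a step that is already met when the one before it is completed fails the run):
1. the lever rests at centre off (within 0.14 rad) for 4 s with the guard still shut (value of joint changeover between -0.14 and 0.14 rad and value of joint guard below 0.02 m), for 4 s.
2. the guard is fully open (over 0.13 m) with the lever at off (value of joint changeover between -0.14 and 0.14 rad and value of joint guard above 0.13 m), for 0.2 s.
3. every wound coil stands in a compartment, released, the lever still at off (value of joint changeover between -0.14 and 0.14 rad and x of coil1 in the frame of nest between -0.046 and 0.046 m and y of coil1 in the frame of nest between -0.077 and 0.077 m and z of coil1 in the frame of nest between 0.007 and 0.016 m and angle between each of coil1, coil2, coil3, coil4, coil5, coil6's own z axis and vertical below 0.12 rad and x of coil2 in the frame of nest between -0.046 and 0.046 m and y of coil2 in the frame of nest between -0.077 and 0.077 m and z of coil2 in the frame of nest between 0.007 and 0.016 m and x of coil3 in the frame of nest between -0.046 and 0.046 m and y of coil3 in the frame of nest between -0.077 and 0.077 m and z of coil3 in the frame of nest between 0.007 and 0.016 m and x of coil4 in the frame of nest between -0.046 and 0.046 m and y of coil4 in the frame of nest between -0.077 and 0.077 m and z of coil4 in the frame of nest between 0.007 and 0.016 m and x of coil5 in the frame of nest between -0.046 and 0.046 m and y of coil5 in the frame of nest between -0.077 and 0.077 m and z of coil5 in the frame of nest between 0.007 and 0.016 m and x of coil6 in the frame of nest between -0.046 and 0.046 m and y of coil6 in the frame of nest between -0.077 and 0.077 m and z of coil6 in the frame of nest between 0.007 and 0.016 m and contact force between the fingers and coil1 below 0.5 N and contact force between the fingers and coil2 below 0.5 N and contact force between the fingers and coil3 below 0.5 N and contact force between the fingers and coil4 below 0.5 N and contact force between the fingers and coil5 below 0.5 N and contact force between the fingers and coil6 below 0.5 N), for 0.3 s.
4. the guard is shut again (under 0.012 m) with the lever at off (value of joint changeover between -0.14 and 0.14 rad and value of joint guard below 0.012 m), for 0.2 s.
5. the lever is over on the other feed (beyond 0.5 rad) with the guard shut (value of joint changeover above 0.5 rad and value of joint guard below 0.012 m), for 0.3 s.
At the end, for the whole second after the job is handed in: Every coil present stands upright (within 0.12 rad) on the floor of a compartment of the nest, released and at rest; the guard is shut to within 12 mm; the lever leans to the other feed by more than 0.5 rad (all of step 5 and x of coil1 in the frame of nest between -0.046 and 0.046 m and y of coil1 in the frame of nest between -0.077 and 0.077 m and z of coil1 in the frame of nest between 0.007 and 0.016 m and angle between each of coil1, coil2, coil3, coil4, coil5, coil6's own z axis and vertical below 0.12 rad and x of coil2 in the frame of nest between -0.046 and 0.046 m and y of coil2 in the frame of nest between -0.077 and 0.077 m and z of coil2 in the frame of nest between 0.007 and 0.016 m and x of coil3 in the frame of nest between -0.046 and 0.046 m and y of coil3 in the frame of nest between -0.077 and 0.077 m and z of coil3 in the frame of nest between 0.007 and 0.016 m and x of coil4 in the frame of nest between -0.046 and 0.046 m and y of coil4 in the frame of nest between -0.077 and 0.077 m and z of coil4 in the frame of nest between 0.007 and 0.016 m and x of coil5 in the frame of nest between -0.046 and 0.046 m and y of coil5 in the frame of nest between -0.077 and 0.077 m and z of coil5 in the frame of nest between 0.007 and 0.016 m and x of coil6 in the frame of nest between -0.046 and 0.046 m and y of coil6 in the frame of nest between -0.077 and 0.077 m and z of coil6 in the frame of nest between 0.007 and 0.016 m and contact force between the fingers and coil1 below 0.5 N and contact force between the fingers and coil2 below 0.5 N and contact force between the fingers and coil3 below 0.5 N and contact force between the fingers and coil4 below 0.5 N and contact force between the fingers and coil5 below 0.5 N and contact force between the fingers and coil6 below 0.5 N and linear speed of each of coil1, coil2, coil3, coil4, coil5, coil6 below 0.02 m/s); the robot touches nothing.
It fails at once if the guard is open while the changeover lever is not at centre off (value of joint guard above 0.03 m and not (value of joint changeover between -0.25 and 0.25 rad)).
It fails at once if the lever is thrown to the other feed before any coil is loaded (value of joint changeover above 0.25 rad and horizontal distance between each of coil1, coil2, coil3, coil4, coil5, coil6 and nest above 0.1 m).
It fails at once if a coil is squeezed or pressed by the fingers with more than 90 N in all (contact force between the fingers and coil1 above 90 N or contact force between the fingers and coil2 above 90 N or contact force between the fingers and coil3 above 90 N or contact force between the fingers and coil4 above 90 N or contact force between the fingers and coil5 above 90 N or contact force between the fingers and coil6 above 90 N).
It fails at once if a coil is dropped (let go and falling, from more than about 4 cm) ((linear speed of coil1 above 0.8 m/s and height (world z) of coil1 above 0.02 m and contact force between the fingers and coil1 below 0.1 N) or (linear speed of coil2 above 0.8 m/s and height (world z) of coil2 above 0.02 m and contact force between the fingers and coil2 below 0.1 N) or (linear speed of coil3 above 0.8 m/s and height (world z) of coil3 above 0.02 m and contact force between the fingers and coil3 below 0.1 N) or (linear speed of coil4 above 0.8 m/s and height (world z) of coil4 above 0.02 m and contact force between the fingers and coil4 below 0.1 N) or (linear speed of coil5 above 0.8 m/s and height (world z) of coil5 above 0.02 m and contact force between the fingers and coil5 below 0.1 N) or (linear speed of coil6 above 0.8 m/s and height (world z) of coil6 above 0.02 m and contact force between the fingers and coil6 below 0.1 N)).
It fails at once if an empty bobbin or another bystander is moved more than 6 cm (distance of any of empty1, empty2, tape, driver, jar from where it was at the start of the episode above 0.06 m).
Of coil1, coil2, coil3, coil4, coil5, coil6 only 4 to 6 are there at a start; the rules pass over those that are not, and their reading is None.
At some moment in a run one of coil1, coil2, coil3, coil4, coil5, coil6 may be knocked a few centimetres aside while the robot is not near it.
It also fails if it takes over 208 s, if anything falls off the work surface, if the arm or the gripper's body presses on something with over 40 N, if the wrist force passes 120 N, or if a joint passes its speed limit or range.

ROBOT

A 6-joint arm with a two-finger parallel gripper is mounted at the origin on the work surface. World frame = base frame: x ahead of the robot, y to its left, z up, the work surface at z = 0. Lengths are in m, angles in degrees, forces in N, time in s.
With the tool pointing down it reaches from about 0.25 to 0.725 m from the base axis. Payload 9.7 kg.
Tool frame: the origin (TCP) lies at the very end of the fingers, on their centre line; the grasp point (between the pads) lies 19 mm behind it; y points along the fingers, x is the direction in which the jaws open and shut, and the axes are right-handed (so a half turn about y gives the same grasp; the last joint's range is limited). The gripper opens to 85 mm and grips with 20 to 120 N. Pads are 22 mm wide; open, the fingers measure 114 mm over their backs; the gripper's body (76 mm by 85 mm) begins 54 mm behind the grasp point. The pads swing forward as they close: fully open they stand 13 mm farther back than shut.
Start: joints at [0, 4.979, 10.078, 95.1, 0, 90], TCP at [0.55, -0, 0.231] pointing down, gripper open.
Joint ranges: [-179.16, 179.16], [-48.56, 103.87], [-65.8, 70.77], [-126.05, 130.52], [-82.76, 87.17], [-180, 180]. Speed limits (degrees/s): [127.2, 127.2, 147.25, 180, 180, 180].

INTERFACE

Orientations are given as [roll, pitch, yaw] about the fixed x, y, z axes, in that order (R = Rz(yaw) Ry(pitch) Rx(roll)).
In Python, from workcell import bot gives the robot as it stands.
- The arm moves only by the shell command python3 -m jog 'ROWS' [FORCE]. ROWS is JSON, a list of rows, each a list of 7 numbers: the closure, from 0 (fully open) to 1 (shut), then the shift along the world's x, y, z in units of 25 mm (1.0 is 25 mm), then the turn, a rotation vector about the world's x, y, z in units of 5 degrees (1.0 is 5 degrees). A call has 1 to 5 rows; each row is the pose to reach, as a shift and turn from the pose commanded when the call began; what a row does not reach only later rows make up. A row lasts 1/10 s, in which the tool goes at most 50 mm and 8.59 degrees, less where a joint would pass 70% of its speed; a pose out of reach is approached as far as the arm can. A call with a gripper value outside its range is refused whole. The fingers move at their own pace and stop on an object; FORCE is the grip in N (left out, the last holds). Time passes only in rows, so rows that repeat a pose let the fingers close. It gives the time, the measured TCP pose, the force and the opening at its end, in the units of the state.
- bot.get_obs(): the state, without advancing time (a new reading comes with each control period).
- bot.camera(name): name is "scene" or "side" or "wrist"; returns (picture, depth): 400x640x3 uint8, red, green, blue; 400x640 float32, m along the optical axis (not along the pixel's ray), 0 where there is no reading.
- bot.camera_model(name): a dict with "fx", "fy", "cx", "cy" (pixels), "k1" (the pictures are not rectified: a ray, as slopes to the right and down, at radius r is drawn at 1 + k1 r^2 times it, then the intrinsics apply), "rvec" (rotation vector, rad) and "tvec" (3), from world to camera coordinates, as OpenCV has them; the wrist camera has in their place "tool_from_camera" (4x4, takes a point from camera to tool coordinates, whose origin is the TCP and whose axes are the tool frame's). Camera axes: x right, y down, z forward; pixel columns grow to the right and rows downward; lengths in m; the calibration is good to about 2 mm. A picture is of the moment at which its call begins: read the wrist's pose just before it. camera_model takes no time and is no camera call.
- bot.job_done(): hands the job in, once; it reports no verdict.
Trained networks look in the newest picture that a camera, given by its name, has taken for a name from the list of things; names that differ only in an ending like _2 or _b are one class to them, and where a whole thing is asked for, a point or a joint stands for the part that bears it (a point fixed in the world has none). Each returns a list of dicts, best first, with "conf" (0 to 1); they miss things now and then, are a little off and sometimes report something else, mostly with a low value. They report only what shows in the picture. A call takes as long as a camera call. They do not tell look-alikes from the thing itself.
- bot.regions_of(camera, label): "pixels" (400x640 bool, what is visible of it) and "point" ([row, column] in pixels, amid what is visible of it).
The state is a dict: "time": time; "q": joint angles; "qd": joint speeds; "joint_efforts": joint torques, N m; "ee_pos": TCP position; "tcp_rot": TCP orientation; "wrist_force": force on the tool from outside, world axes, zero at the start; "torque": the same for the moment, N m; "opening": finger opening in m.
Only numpy, scipy, OpenCV 4.12 (cv2) and the standard library are available. Lean on these libraries where they do the work, as an engineer would, in place of code of your own. Each camera call takes 0.05 s, during which the arm holds its last target. There are 200 camera calls.

## Working session

There is one attempt and no reset: what is moved stays moved. The work goes in short steps, Python scripts to look and compute and a shell command to move; the robot and the scene stay as the last step left them, time stands still between calls to the robot, and variables do not carry over. Pictures are saved under pics/ and viewed, about 12 in all and at most 16, crops included, and the job is handed in when it is done.

```bash
ls; mkdir -p pics; cat > h.py <<'E'
import numpy as np, cv2
from scipy.spatial.transform import Rotation as R
from workcell import bot
def model(n):
    m=bot.camera_model(n); K=np.array([[m['fx'],0,m['cx']],[0,m['fy'],m['cy']],[0,0,1.]])
    return m,K,np.array([m['k1'],0,0,0,0.])
def pose(n,obs=None):
    m,K,d=model(n)
    if n=='wrist':
        o=obs or bot.get_obs(); T=np.eye(4)
        T[:3,:3]=R.from_euler('xyz',o['tcp_rot'],degrees=True).as_matrix(); T[:3,3]=o['ee_pos']
        return T@np.array(m['tool_from_camera'])
    T=np.eye(4); T[:3,:3]=R.from_rotvec(np.ravel(m['rvec'])).as_matrix(); T[:3,3]=np.ravel(m['tvec'])
    return np.linalg.inv(T)
def shoot(n):
    o=bot.get_obs(); T=pose(n,o); p,d=bot.camera(n); return p,d,T
def rays(n,uv):
    m,K,d=model(n); return cv2.undistortPoints(np.float64(uv).reshape(-1,1,2),K,d).reshape(-1,2)
def pts(n,uv,depth,T):   # uv = (col,row)
    s=rays(n,uv); z=np.ravel(depth); P=np.c_[s*z[:,None],z]; return P@T[:3,:3].T+T[:3,3]
def onplane(n,uv,zw,T):
    s=rays(n,uv); D=np.c_[s,np.ones(len(s))]@T[:3,:3].T; return T[:3,3]+D*((zw-T[2,3])/D[:,2])[:,None]
def maskpts(n,mask,depth,T):
    r,c=np.nonzero(mask&(depth>0)); return pts(n,np.c_[c,r],depth[r,c],T)
def save(f,p): cv2.imwrite('pics/'+f,p[:,:,::-1])
E
python3 - <<'E'
from h import *
print(bot.get_obs())
for n in ['scene','side','wrist']:
    p,d,T=shoot(n); save(n+'0.png',p); np.savez('/tmp/%s0.npz'%n,p=p,d=d,T=T); print(n,T.round(3).tolist())
    for l in ['switch','lever_grip','nest','guard','guard_handle','coil1','empty1','tape','driver','jar']:
        for r in bot.regions_of(n,l):
            P=maskpts(n,r['pixels'],d,T)
            if len(P): print(n,l,round(r['conf'],2),r['point'],len(P),np.median(P,0).round(3),P.min(0).round(3),P.max(0).round(3))
E
```

```text
pics
{'time': 0.0, 'q': array([-1.03881287e-03,  5.01160258e+00,  1.00332763e+01,  9.50987201e+01,
        1.23734895e-03,  8.99983115e+01]), 'qd': array([ 0.09793003, -0.02264635, -0.07153232, -0.02191404,  0.03208219,
        0.07884555]), 'joint_efforts': array([ 7.68234549e-04, -5.20392072e+01,  4.64802504e+01,  1.63646933e-02,
        2.23589603e-05, -6.77332673e-05]), 'ee_pos': array([ 5.49770331e-01, -3.81291685e-06,  2.30567693e-01]), 'tcp_rot': array([-8.99987604e+01,  7.70464020e-02,  6.49661056e-04]), 'wrist_force': array([0.08725273, 0.6608124 , 0.37626382]), 'torque': array([-0.00205491, -0.02296711, -0.01743031]), 'opening': 0.08505656582990623}
scene [[-0.144, 0.552, -0.821, 1.434], [0.989, 0.064, -0.13, 0.131], [-0.019, -0.831, -0.556, 0.723], [0.0, 0.0, 0.0, 1.0]]
scene switch 0.74 [192.2, 426.6] 550 [0.292 0.269 0.029] [ 0.08   0.231 -0.003] [0.43  0.332 0.13 ]
scene switch 0.69 [225.7, 428.9] 2305 [0.484 0.268 0.045] [ 0.229  0.202 -0.004] [0.54  0.356 0.131]
scene switch 0.69 [283.2, 318.8] 331 [0.751 0.01  0.059] [ 0.679 -0.013  0.   ] [0.765 0.03  0.063]
scene l
[... 5364 characters left out ...]
[214.3, 430.1] 1177 [ 0.67  -0.048  0.03 ] [ 0.655 -0.071 -0.001] [ 0.694 -0.034  0.034]
wrist coil1 0.73 [213.7, 351.1] 1032 [ 0.584 -0.044  0.031] [ 0.567 -0.066 -0.   ] [ 0.602 -0.031  0.034]
wrist coil1 0.66 [124.0, 196.9] 1312 [0.426 0.047 0.031] [0.394 0.023 0.   ] [0.44  0.064 0.034]
wrist empty1 0.77 [107.4, 366.1] 924 [0.595 0.061 0.032] [ 0.579  0.039 -0.001] [0.616 0.077 0.035]
wrist empty1 0.74 [212.9, 213.0] 852 [ 0.432 -0.054  0.031] [ 0.403 -0.083 -0.001] [ 0.447 -0.038  0.034]
wrist empty1 0.35 [344.1, 309.4] 13593 [ 0.538 -0.217  0.013] [ 0.418 -0.312 -0.001] [0.663 0.016 0.314]
wrist jar 0.97 [161.8, 507.1] 2506 [0.732 0.013 0.059] [ 0.719 -0.025 -0.001] [0.801 0.032 0.063]
```

View pics/scene0.png

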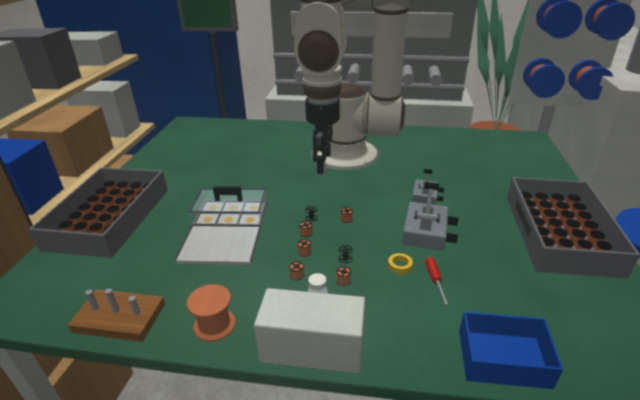

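View pics/side0.png

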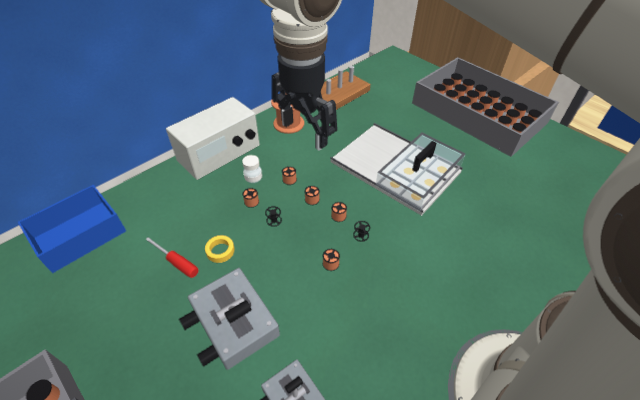

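View pics/wrist0.png

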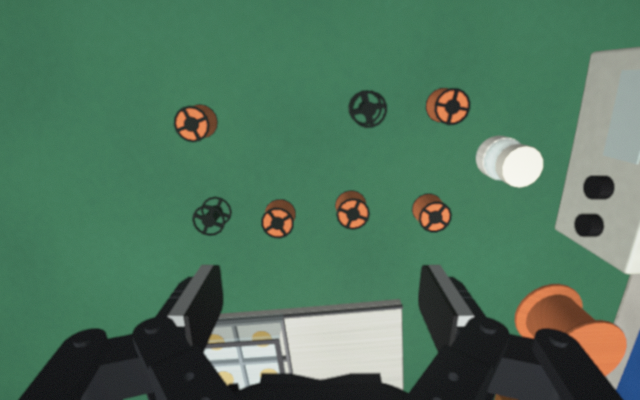

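The scene picture shows two switches: the large one at (427,222) and a smaller look-alike at (427,192). The large one fits. There are five wound coils: wrist pixels (195,122), (450,106), (278,220), (352,212) and (434,215). The two bare bobbins are at (367,108) and (212,215). Next I measure the poses precisely.

```bash
cat > m.py <<'E'
from h import *
import sys
L={n:np.load('/tmp/%s0.npz'%n) for n in ['scene','side','wrist']}
def cloud(n):
    d=L[n]['d']; return maskpts(n,np.ones_like(d,bool),d,L[n]['T'])
C={n:cloud(n) for n in L}
def box(P,lo,hi): return P[((P>=lo)&(P<=hi)).all(1)]
def rect(P,tag):
    r=cv2.minAreaRect(np.float32(P[:,:2]*1000)); print(tag,len(P),[np.round(x,1) for x in r],'zmed',np.median(P[:,2]).round(4))
for n in ['scene','side']:
    P=C[n]
    rect(box(P,[.35,.19,.041],[.56,.37,.051]),n+' switchtop')
    g=box(P,[.36,.22,.105],[.52,.34,.14]); rect(g,n+' grip'); print(g.max(0).round(4))
    rect(box(P,[.36,-.42,.009],[.70,-.15,.016]),n+' plate')
    g=box(P,[.36,-.42,.08],[.70,-.15,.11]); rect(g,n+' handle'); print(g.max(0).round(4))
    rect(box(P,[.36,-.42,.054],[.70,-.15,.063]),n+' roof')
for n in C:
  for c in [(.505,-.054),(.584,-.047),(.672,-.05),(.674,.063),(.426,.047),(.595,.061),(.432,-.054)]:
    q=box(C[n],[c[0]-.03,c[1]-.03,.0295],[c[0]+.03,c[1]+.03,.037])
    if len(q)>5: (x,y),r=cv2.minEnclosingCircle(np.float32(q[:,:2]*1000)); print(n,c,round(x,1),round(y,1),'r',round(r,1),len(q),q[:,2].max().round(4))
E
python3 m.py; python3 - <<'E'
import cv2
p=cv2.imread('pics/side0.png'); cv2.imwrite('pics/crop1.png',cv2.hconcat([cv2.resize(p[255:400,160:340],None,fx=2.2,fy=2.2,interpolation=3),cv2.resize(p[120:265,320:480],None,fx=2.2,fy=2.2,interpolation=3)]))
E
```

```text
scene switchtop 1126 [array([455.7, 265. ]), array([108.3, 157. ]), np.float64(82.3)] zmed 0.0461
scene grip 131 [array([414.9, 269.9]), array([39.7, 22.2]), np.float64(66.0)] zmed 0.1233
[0.4266 0.2891 0.1321]
scene plate 3105 [array([ 533.6, -285.3]), array([266.8, 197.8]), np.float64(5.4)] zmed 0.0129
scene handle 257 [array([ 453.8, -294.4]), array([21.2, 80.6]), np.float64(7.7)] zmed 0.0971
[ 0.4637 -0.254   0.1064]
scene roof 1508 [array([ 451.6, -295.2]), array([134.2, 202.9]), np.float64(5.9)] zmed 0.0603
side switchtop 4011 [array([455.4, 268.6]), array([110. , 150.7]), np.float64(82.2)] zmed 0.045
side grip 327 [array([406.7, 275.2]), array([39.6, 19.9]), np.float64(82.5)] zmed 0.1265
[0.4186 0.2955 0.1304]
side plate 2424 [array([ 521.1, -283.8]), array([283.7, 202.1]), np.float64(5.3)] zmed 0.0111
side handle 229 [array([ 449. , -288.8]), array([15.2, 79.6]), np.float64(6.4)] zmed 0.0999
[ 0.4595 -0.2488  0.1055]
side roof 2771 [array([ 450. , -291.3]), array([129.7, 206.1]), np.float64(5.8)] zmed 0.0581
scene (0.505, -0.054) 505.1 -61.3 r 20.1 83 0.0351
scene (0.584, -0.
[... 284 characters left out ...]
side (0.505, -0.054) 503.4 -57.6 r 18.4 95 0.0346
side (0.584, -0.047) 584.3 -46.9 r 18.3 77 0.0334
side (0.672, -0.05) 672.0 -50.4 r 18.2 65 0.0339
side (0.674, 0.063) 678.4 64.6 r 18.0 79 0.0334
side (0.426, 0.047) 422.6 47.3 r 18.0 117 0.0331
side (0.595, 0.061) 596.8 60.7 r 18.4 75 0.0334
side (0.432, -0.054) 429.8 -54.2 r 17.8 85 0.0333
wrist (0.505, -0.054) 503.6 -58.5 r 18.0 737 0.0346
wrist (0.584, -0.047) 584.6 -48.3 r 17.9 744 0.0343
wrist (0.672, -0.05) 672.5 -52.0 r 18.2 728 0.0339
wrist (0.674, 0.063) 678.0 63.3 r 18.1 927 0.0346
wrist (0.426, 0.047) 422.7 46.0 r 18.2 973 0.0344
wrist (0.595, 0.061) 596.9 59.7 r 17.8 624 0.0349
wrist (0.432, -0.054) 429.4 -55.6 r 18.0 501 0.0342
```

View pics/crop1.png

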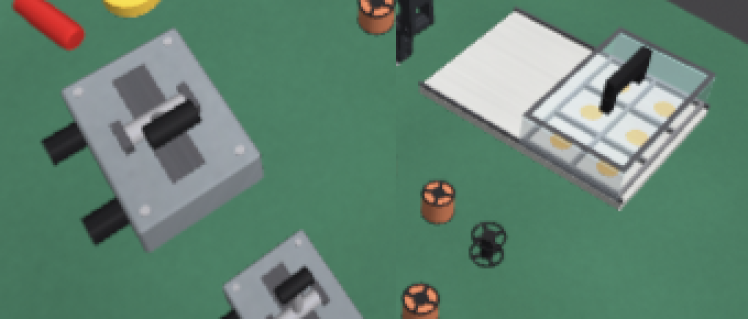

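The crop confirms the large switch, with its lever leaning towards world -x. The nest is empty, and the guard is closed with the plate running on to +x.

- **Switch:** (0.4553, 0.2674), yaw -7.8°
- **Nest:** (0.450, -0.2926), yaw +5.8°

I go to the lever first.

```bash
cat > d.py <<'E'
from h import *
import sys
# python3 d.py x y z yaw : delta in jog units (tool pointing down, yaw = heading of tool x)
x,y,z,yaw=map(float,sys.argv[1:5]); o=bot.get_obs()
Rc=R.from_euler('xyz',o['tcp_rot'],degrees=True); Rt=R.from_euler('z',yaw,degrees=True)*R.from_euler('x',-90,degrees=True)
print('t',round(o['time'],2),'d',((np.array([x,y,z])-o['ee_pos'])/.025).round(2),'turn',(np.degrees((Rt*Rc.inv()).as_rotvec())/5).round(2),'q',o['q'].round(0),'F',o['wrist_force'].round(1),'open',round(o['opening'],4))
E
python3 -m jog '[[0,-2.9,5.5,0,0,0,8.2],[0,-2.9,5.5,0,0,0,8.2],[0,-2.9,5.5,0,0,0,8.2],[0,-2.9,5.5,0,0,0,8.2],[0,-2.9,5.5,0,0,0,8.2]]' 20
python3 d.py 0.4043 0.2744 0.20 82.2
```

```text
time: 2.15
ee_pos: [0.4767, 0.1392, 0.2316]
tcp_rot: [-90.0, -0.0, 41.5]
wrist_force: [0.2, -0.5, 0.5]
opening: 0.0851
t 2.15 d [-2.89  5.41 -1.27] turn [-0.01  0.01  8.14] q [16. -2.  3. 95.  0. 65.] F [ 0.2 -0.5  0.5] open 0.0851
```

```bash
python3 -m jog '[[0,-2.89,5.41,-1.2,0,0,8.14],[0,-2.89,5.41,-1.2,0,0,8.14],[0,-2.89,5.41,-1.2,0,0,8.14],[0,-2.89,5.41,-1.2,0,0,8.14],[0,-2.89,5.41,-1.2,0,0,8.14]]'
python3 -m jog '[[0.1,0,0,0,0,0,0],[0.1,0,0,0,0,0,0]]' | tail -2
python3 d.py 0.4043 0.2744 0.096 82.2
python3 - <<'E'
from h import *
p,d,T=shoot('wrist'); save('w1.png',p)
P=maskpts('wrist',np.ones_like(d,bool),d,T)
g=P[((P>[.37,.22,.11])&(P<[.45,.33,.14])).all(1)]
if len(g): print(cv2.minAreaRect(np.float32(g[:,:2]*1000)),g.max(0),len(g))
g=P[((P>[.36,.18,.04])&(P<[.56,.36,.05])).all(1)]
if len(g): print(cv2.minAreaRect(np.float32(g[:,:2]*1000)),len(g))
E
```

```text
time: 2.65
ee_pos: [0.404, 0.2743, 0.2008]
tcp_rot: [-90.0, 0.0, 82.2]
wrist_force: [-0.1, -0.4, 1.2]
opening: 0.0855
wrist_force: [-0.0, -0.5, -0.3]
opening: 0.0768
t 2.85 d [-0.04  0.07 -4.22] turn [-0.    0.    0.14] q [34. -4. -2. 92. -0. 42.] F [-0.  -0.5 -0.3] open 0.0768
((406.54766845703125, 274.358642578125), (39.57853317260742, 19.003889083862305), 81.42918395996094) [0.41810032 0.29491813 0.13161159] 1659
((455.103759765625, 267.708984375), (110.61537170410156, 150.25677490234375), 82.1565933227539) 13794
```

View pics/w1.png

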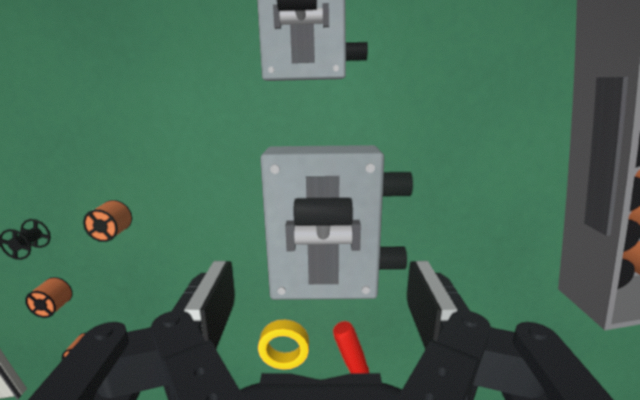

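The wrist view shows the T-grip at (322,210), centred between the pads, at about (0.406, 0.2743). The lean is about 0.62 rad. I descend and pinch its ends.

```bash
python3 -m jog '[[0.1,0.06,0,-1.4,0,0,0],[0.1,0.06,0,-2.8,0,0,0],[0.1,0.06,0,-4.1,0,0,0],[0.1,0.06,0,-4.1,0,0,0],[0.4,0.06,0,-4.1,0,0,0]]' 30
python3 -m jog '[[1,0,0,0,0,0,0],[1,0,0,0,0,0,0],[1,0,0,0,0,0,0],[1,0,0,0,0,0,0],[1,0,0,0,0,0,0]]'
python3 d.py 0.4553 0.2675 0.115 82.2
```

```text
time: 3.4
ee_pos: [0.4069, 0.2724, 0.0995]
tcp_rot: [-90.0, 0.0, 81.6]
wrist_force: [0.1, -0.2, 0.4]
opening: 0.064
time: 3.9
ee_pos: [0.4077, 0.2739, 0.1012]
tcp_rot: [-90.1, -0.2, 81.7]
wrist_force: [-1.0, 3.9, 7.0]
opening: 0.0394
t 3.9 d [ 1.9  -0.26  0.55] turn [-0.03  0.03  0.1 ] q [ 34.  -4. -13.  80.   0.  42.] F [-1.   3.9  7. ] open 0.0394
```

```bash
python3 -m jog '[[1,0.44,-0.06,0.25,0,0,0],[1,0.92,-0.12,0.44,0,0,0],[1,1.41,-0.19,0.55,0,0,0],[1,1.9,-0.26,0.58,0,0,0],[1,1.9,-0.26,0.58,0,0,0]]'
python3 -m jog '[[1,0,0,0,0,0,0],[1,0,0,0,0,0,0]]'
python3 d.py 0.4553 0.2675 0.115 82.2
```

```text
time: 4.4
ee_pos: [0.4556, 0.2672, 0.115]
tcp_rot: [-90.1, -0.2, 81.7]
wrist_force: [-0.0, 5.0, 3.2]
opening: 0.0393
time: 4.6
ee_pos: [0.4551, 0.2673, 0.115]
tcp_rot: [-90.1, -0.2, 81.7]
wrist_force: [0.8, 3.6, 4.3]
opening: 0.0396
t 4.6 d [0.01 0.01 0.  ] turn [-0.03  0.03  0.1 ] q [30.  1. -7. 82.  0. 39.] F [0.8 3.6 4.3] open 0.0396
```

Now I release, rise, and measure the lever from above.

```bash
python3 -m jog '[[0,0,0,0,0,0,0],[0,0,0,0,0,0,0],[0,0,0,0,0,0,0],[0,0,0,0,0,0,0],[0,0,0,0,0,0,0]]'
python3 -m jog '[[0,0,0,1,0,0,0],[0,0,0,2,0,0,0],[0,0,0,4,0,0,0],[0,0,0,4,0,0,0],[0,0,0,4,0,0,0]]'
python3 - <<'E'
from h import *
p,d,T=shoot('wrist')
P=maskpts('wrist',np.ones_like(d,bool),d,T)
g=P[((P>[.38,.22,.11])&(P<[.52,.31,.15])).all(1)]
print(cv2.minAreaRect(np.float32(g[:,:2]*1000)),g.max(0),len(g))
p,d,T=shoot('side'); save('s2.png',p)
P=maskpts('side',np.ones_like(d,bool),d,T)
g=P[((P>[.38,.22,.11])&(P<[.52,.31,.15])).all(1)]
print(cv2.minAreaRect(np.float32(g[:,:2]*1000)),g.max(0),len(g))
E
python3 d.py 0.41 -0.29 0.2 95.8
```

```text
time: 5.1
ee_pos: [0.4542, 0.2661, 0.1132]
tcp_rot: [-90.0, 0.0, 81.7]
wrist_force: [0.4, 1.1, -0.1]
opening: 0.0855
time: 5.6
ee_pos: [0.4548, 0.2665, 0.2145]
tcp_rot: [-90.1, -0.1, 81.7]
wrist_force: [0.4, -0.5, -0.4]
opening: 0.0853
((447.698486328125, 268.5910339355469), (40.00823211669922, 18.391841888427734), 81.80290985107422) [0.45907779 0.28927751 0.14651431] 1723
((448.17388916015625, 269.5811462402344), (39.92422103881836, 19.99559783935547), 80.98384857177734) [0.46002988 0.29010471 0.14568079] 340
t 5.7 d [ -1.76 -22.24  -0.49] turn [ 0.01 -0.01  2.82] q [30.  1.  4. 93. -0. 39.] F [-0.5  0.5 -0.8] open 0.0855
```

The bar is at x≈0.448 against a pivot at 0.4553, so it is about -0.08 rad off upright. That is inside tolerance, but I re-pinch and nudge it closer to upright.

```bash
python3 -m jog '[[0,-0.25,0.08,-2,0,0,0],[0,-0.25,0.08,-4,0,0,0],[0.3,-0.25,0.08,-4,0,0,0],[1,-0.25,0.08,-4,0,0,0],[1,-0.25,0.08,-4,0,0,0]]'
python3 -m jog '[[1,0,0,0,0,0,0],[1,0,0,0,0,0,0],[1,0,0,0,0,0,0],[1,0.27,-0.04,0,0,0,0],[1,0.27,-0.04,0,0,0,0]]'
python3 -m jog '[[0,0,0,0,0,0,0],[0,0,0,0,0,0,0],[0,0,0,0,0,0,0],[0,0,0,0,0,0,0],[0,0,0,0,0,0,0]]'
python3 -m jog '[[0,0,0,1,0,0,0],[0,0,0,2,0,0,0],[0,0,0,4,0,0,0],[0,0,0,4,0,0,0],[0,0,0,4,0,0,0]]'
python3 - <<'E'
from h import *
for n in ['wrist','side','scene']:
    p,d,T=shoot(n)
    P=maskpts(n,np.ones_like(d,bool),d,T)
    g=P[((P>[.38,.22,.11])&(P<[.52,.31,.15])).all(1)]
    print(n,cv2.minAreaRect(np.float32(g[:,:2]*1000)),g.max(0),len(g))
E
python3 d.py 0.41 -0.29 0.2 95.8
```

```text
time: 6.2
ee_pos: [0.4492, 0.2689, 0.1161]
tcp_rot: [-90.2, -0.1, 81.7]
wrist_force: [0.6, 0.8, 0.1]
opening: 0.0442
time: 6.7
ee_pos: [0.4558, 0.2674, 0.1164]
tcp_rot: [-90.1, -0.1, 81.7]
wrist_force: [-2.8, -3.7, 7.1]
opening: 0.0394
time: 7.2
ee_pos: [0.4547, 0.2673, 0.1133]
tcp_rot: [-90.0, -0.0, 81.7]
wrist_force: [0.1, 0.3, 0.2]
opening: 0.0853
time: 7.7
ee_pos: [0.4553, 0.2676, 0.2145]
tcp_rot: [-90.1, -0.1, 81.7]
wrist_force: [0.4, -0.7, -1.1]
opening: 0.0852
wrist ((453.8726501464844, 267.7558898925781), (40.09782791137695, 18.810590744018555), 82.44029998779297) [0.46511806 0.28827398 0.14692757] 1745
side ((454.2825927734375, 268.70281982421875), (40.1003532409668, 20.929479598999023), 83.26689910888672) [0.46540043 0.28924253 0.14690316] 339
scene ((458.65838623046875, 263.33453369140625), (39.89925765991211, 21.307228088378906), 85.19873809814453) [0.47030294 0.28342547 0.14718758] 149
t 7.85 d [ -1.78 -22.28  -0.48] turn [ 0.01 -0.02  2.82] q [30.  2.  4. 93.  0. 39.] F [-0.1 -0.3  0.1] open 0.0852
```

The lever is upright to within about 0.02 rad. I move over to the guard handle, which also gives the lever its rest time.

```bash
python3 -m jog '[[1,-0.7,-9.5,0,0,0,1.4],[1,-0.7,-9.5,0,0,0,1.4],[1,-0.7,-9.5,0,0,0,1.4],[1,-0.7,-9.5,0,0,0,1.4],[1,-0.7,-9.5,0,0,0,1.4]]'
python3 -m jog '[[1,-0.7,-9.5,0,0,0,1.4],[1,-0.7,-9.5,0,0,0,1.4],[1,-0.7,-9.5,0,0,0,1.4],[1,-0.7,-9.5,0,0,0,1.4],[1,-0.7,-9.5,0,0,0,1.4]]'
python3 -m jog '[[1,-0.6,-3.5,0,0,0,0],[1,-0.6,-3.5,0,0,0,0],[1,-0.6,-3.5,0,0,0,0],[1,-0.6,-3.5,0,0,0,0]]'
python3 - <<'E'
from h import *
p,d,T=shoot('wrist'); save('w2.png',p)
P=maskpts('wrist',np.ones_like(d,bool),d,T)
for lo,hi,t in [((.36,-.4,.085),(.7,-.15,.11),'handle'),((.36,-.42,.054),(.7,-.15,.063),'roof'),((.36,-.42,.009),(.7,-.15,.016),'plate'),((.36,-.42,.017),(.7,-.15,.023),'ribs')]:
    g=P[((P>lo)&(P<hi)).all(1)]
    if len(g): print(t,cv2.minAreaRect(np.float32(g[:,:2]*1000)),len(g))
for r in bot.regions_of('wrist','seat0'):
    g=maskpts('wrist',r['pixels'],d,T)
    if len(g): print(r['conf'],r['point'],np.median(g,0).round(3),len(g))
E
python3 d.py 0.404 -0.297 0.084 95.8
```

```text
time: 8.35
ee_pos: [0.4361, 0.0275, 0.2122]
tcp_rot: [-89.9, 0.0, 88.7]
wrist_force: [0.4, 0.1, 0.3]
opening: 0.0124
time: 8.85
ee_pos: [0.4187, -0.21, 0.2122]
tcp_rot: [-89.9, -0.0, 95.6]
wrist_force: [0.9, 0.7, -0.2]
opening: -0.0001
time: 9.25
ee_pos: [0.404, -0.2956, 0.212]
tcp_rot: [-89.9, -0.1, 95.6]
wrist_force: [-0.5, -0.5, 0.1]
opening: 0.0
handle ((448.5054626464844, -292.39276123046875), (14.430713653564453, 80.02056884765625), 5.264773368835449) 2075
roof ((449.2322998046875, -292.8023681640625), (128.97955322265625, 201.15084838867188), 5.523283958435059) 23335
plate ((519.1796875, -285.9864196777344), (281.2713928222656, 191.65565490722656), 5.55631685256958) 3628
ribs ((468.682373046875, -291.5794372558594), (179.77789306640625, 199.9661865234375), 5.5652174949646) 1076
0.6 [215.2, 315.1] [ 0.435 -0.296  0.059] 30630
0.52 [333.9, 506.4] [ 0.578 -0.055  0.029] 1089
t 9.35 d [-0.03 -0.1  -5.15] turn [-0.01 -0.01  0.02] q [-36.  -2.   1.  93.   0. -42.] F [ 1.3 -0.1 -0.8] open -0.0
```

View pics/w2.png

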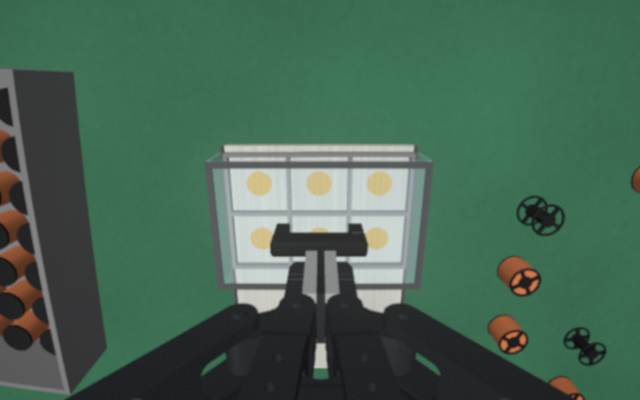

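The wrist view shows the closed guard with its handle at (320,240), all seats empty, and the bobbins at right. I descend behind the handle and wait out the rest period.

```bash
python3 -m jog '[[1,-0.1,-0.1,-2,0,0,0],[1,-0.1,-0.1,-4,0,0,0],[1,-0.1,-0.1,-5.1,0,0,0],[1,-0.1,-0.1,-5.1,0,0,0],[1,-0.1,-0.1,-5.1,0,0,0]]'
for i in 1 2 3 4 5; do python3 -m jog '[[1,0,0,0,0,0,0],[1,0,0,0,0,0,0],[1,0,0,0,0,0,0],[1,0,0,0,0,0,0],[1,0,0,0,0,0,0]]' >/tmp/o; done; cat /tmp/o
python3 -m jog '[[1,0.3,0.03,0,0,0,0],[1,0.6,0.06,0,0,0,0],[1,0.9,0.09,0,0,0,0],[1,1.2,0.12,0,0,0,0],[1,1.5,0.15,0,0,0,0]]'
```

```text
time: 9.85
ee_pos: [0.4027, -0.297, 0.0868]
tcp_rot: [-90.0, 0.0, 95.8]
wrist_force: [1.0, 0.2, 1.0]
opening: 0.0002
time: 12.35
ee_pos: [0.4022, -0.2978, 0.0858]
tcp_rot: [-90.0, 0.0, 95.7]
wrist_force: [0.5, 0.9, 0.2]
opening: 0.0002
time: 12.85
ee_pos: [0.4403, -0.2939, 0.0857]
tcp_rot: [-90.0, -0.0, 95.7]
wrist_force: [-1.6, -0.5, 1.2]
opening: 0.0001
```

```bash
python3 -m jog '[[1,0.6,0.06,0,0,0,0],[1,1.2,0.12,0,0,0,0],[1,1.8,0.18,0,0,0,0],[1,2.4,0.24,0,0,0,0],[1,3,0.29,0,0,0,0]]'
python3 -m jog '[[1,0.6,0.06,0,0,0,0],[1,1.1,0.1,0,0,0,0],[1,1.6,0.15,0,0,0,0],[1,2.0,0.19,0,0,0,0],[1,2.2,0.21,0,0,0,0]]'
python3 -m jog '[[1,0.1,0.01,0,0,0,0],[1,0.2,0.02,0,0,0,0],[1,0.2,0.02,0,0,0,0]]'
python3 - <<'E'
from h import *
p,d,T=shoot('side'); save('s3.png',p)
P=maskpts('side',np.ones_like(d,bool),d,T)
for lo,hi,t in [((.36,-.42,.054),(.75,-.15,.063),'roof'),((.36,-.42,.009),(.75,-.15,.016),'plate'),((.38,.22,.11),(.52,.31,.15),'lever')]:
    g=P[((P>lo)&(P<hi)).all(1)]
    print(t,cv2.minAreaRect(np.float32(g[:,:2]*1000)),g.min(0)[0],len(g))
E
```

```text
time: 13.35
ee_pos: [0.5163, -0.2864, 0.0856]
tcp_rot: [-90.0, -0.0, 95.7]
wrist_force: [-2.9, 0.1, 0.9]
opening: 0.0001
time: 13.85
ee_pos: [0.5708, -0.2812, 0.0855]
tcp_rot: [-90.0, -0.0, 95.7]
wrist_force: [-2.0, 0.6, 0.8]
opening: 0.0001
time: 14.15
ee_pos: [0.5749, -0.281, 0.0857]
tcp_rot: [-90.0, -0.0, 95.7]
wrist_force: [0.4, -0.1, 0.3]
opening: 0.0001
roof ((594.097900390625, -277.2724609375), (130.4764404296875, 205.11956787109375), 5.8296895027160645) 0.5195340403368313 2107
plate ((520.47021484375, -283.2667541503906), (283.73101806640625, 200.81805419921875), 5.836151599884033) 0.37058079611526934 2853
lever ((454.70703125, 268.4471130371094), (40.13562774658203, 19.952539443969727), 82.21482849121094) 0.442701011810028 343
```

View pics/s3.png

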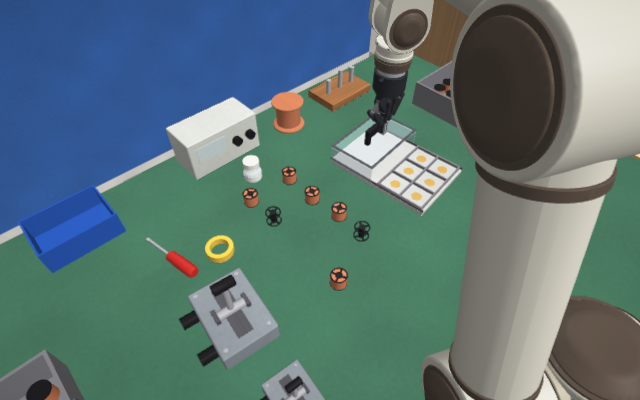

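The guard is fully open (144.8 mm of travel) and the lever is upright. One coil has been knocked: in the side view it went from (331,260) to (339,278). I retreat and re-measure the coils and seats.

```bash
python3 -m jog '[[1,-0.4,-0.04,0,0,0,0],[1,-0.4,-0.04,2,0,0,0],[1,-0.4,-0.04,4,0,0,0],[0.3,-0.4,0.9,6,0,0,0],[0.3,-2,3,6,0,0,0]]'
python3 -m jog '[[0.3,-1,4,0,0,0,0],[0.3,-1,4,0,0,0,0],[0.3,-1,6,0,0,0,0],[0.3,-1,6,0,0,0,0],[0.3,-1,6,0,0,0,0]]'
cat > c.py <<'E'
from h import *
import sys
names=sys.argv[1:] or ['wrist','side']
for n in names:
    p,d,T=shoot(n); save('c_%s_%d.png'%(n,int(bot.get_obs()['time']*10)),p)
    for r in bot.regions_of(n,'coil1'):
        g=maskpts(n,r['pixels'],d,T); g=g[g[:,2]>-.01]
        if len(g)<20: continue
        zt=np.percentile(g[:,2],95); q=g[g[:,2]>zt-.006]
        (x,y),rad=cv2.minEnclosingCircle(np.float32(q[:,:2]*1000))
        m=r['pixels']; px=p[m].astype(int); cop=np.mean((px[:,0]-px[:,2]>50))
        print(n,round(r['conf'],2),np.round(r['point']),'c',round(x,1),round(y,1),'r',round(rad,1),'z',zt.round(4),'copper',cop.round(2))
E
python3 c.py; python3 d.py 0.5036 -0.0585 0.12 95.8
```

```text
time: 14.7
ee_pos: [0.5392, -0.2228, 0.2415]
tcp_rot: [-90.6, 0.3, 95.6]
wrist_force: [-0.3, 0.5, 1.1]
opening: 0.0281
time: 15.2
ee_pos: [0.5098, -0.0697, 0.235]
tcp_rot: [-90.1, 0.0, 95.8]
wrist_force: [-1.3, -1.0, -0.6]
opening: 0.06
wrist 0.96 [161. 332.] c 503.1 -59.1 r 17.9 z 0.0331 copper 0.56
wrist 0.9 [232. 334.] c 583.9 -48.4 r 17.9 z 0.0328 copper 0.59
wrist 0.73 [297. 318.] c 672.2 -52.0 r 17.6 z 0.0329 copper 0.63
side 0.77 [194. 311.] c 584.1 -46.2 r 18.2 z 0.0322 copper 0.64
side 0.66 [277. 339.] c 379.1 68.9 r 18.0 z 0.0324 copper 0.63
side 0.56 [177. 287.] c 673.6 -50.3 r 18.6 z 0.0317 copper 0.64
side 0.53 [212. 340.] c 504.4 -57.7 r 18.4 z 0.0319 copper 0.61
t 15.4 d [-0.27  0.53 -4.58] turn [ 0.   -0.    0.04] q [ -8.   0.   6.  95.  -0. -14.] F [-0.3  0.5 -0.1] open 0.0593
```

Four coils are unchanged, and the knocked one is now at (0.379, 0.068). First pick: coil A at (0.5035, -0.0588).

```bash
python3 -m jog '[[0.3,-0.26,0.5,-2,0,0,0],[0.3,-0.26,0.5,-4,0,0,0],[0.3,-0.26,0.5,-6,0,0,0],[0.3,-0.26,0.5,-7,0,0,0],[0.3,-0.26,0.5,-7,0,0,0]]' 20
python3 d.py 0.5035 -0.0588 0.010 95.8
python3 c.py wrist
```

```text
time: 15.9
ee_pos: [0.5011, -0.0588, 0.0553]
tcp_rot: [-89.6, -0.1, 95.6]
wrist_force: [-1.1, 0.0, 0.9]
opening: 0.0601
t 15.9 d [ 0.09  0.   -1.81] turn [-0.01 -0.08  0.04] q [ -7.  -0. -15.  76.  -0. -12.] F [-1.1  0.   0.9] open 0.0601
wrist 0.69 [ 32. 592.] c 380.7 65.6 r 18.1 z 0.033 copper 0.63
wrist 0.66 [351. 324.] c 541.9 -54.4 r 51.8 z 0.0326 copper 0.66
wrist 0.62 [242. 320.] c 503.4 -58.9 r 18.0 z 0.0328 copper 0.56
```

```bash
python3 -m jog '[[0.3,0,0,-0.9,0,0,0],[0.3,0,0,-1.6,0,0,0],[0.3,0,0,-1.75,0,0,0],[0.3,0,0,-1.75,0,0,0],[0.5,0,0,-1.75,0,0,0]]'
python3 -m jog '[[0.6,0,0,0,0,0,0],[0.7,0,0,0,0,0,0],[0.7,0,0,0,0,0,0],[0.7,0,0,0,0,0,0],[0.7,0,0,0,0,0,0]]'
python3 -m jog '[[0.7,0,0,0.3,0,0,0],[0.7,0,0,0.8,0,0,0],[0.7,0,0,1.5,0,0,0],[0.7,0,0,2.5,0,0,0],[0.7,0,0,4,0,0,0]]'
python3 -m jog '[[0.7,0,0,0,0,0,0],[0.7,0,0,0,0,0,0]]'
python3 c.py wrist; python3 d.py 0.4864 -0.3513 0.10 95.6
```

```text
time: 16.5
ee_pos: [0.5049, -0.0583, 0.0177]
tcp_rot: [-90.1, 0.0, 95.7]
wrist_force: [0.3, -0.3, 0.6]
opening: 0.0466
time: 17.0
ee_pos: [0.5048, -0.0581, 0.0175]
tcp_rot: [-90.1, 0.0, 95.7]
wrist_force: [-0.6, -0.0, 5.5]
opening: 0.0355
time: 17.5
ee_pos: [0.5029, -0.0578, 0.1164]
tcp_rot: [-89.9, -0.0, 95.7]
wrist_force: [0.4, -0.1, -0.7]
opening: 0.0352
time: 17.7
ee_pos: [0.5046, -0.058, 0.1175]
tcp_rot: [-90.2, 0.0, 95.7]
wrist_force: [-0.1, 0.4, -1.8]
opening: 0.0352
wrist 0.98 [ 37. 531.] c 379.2 66.7 r 18.2 z 0.0331 copper 0.59
wrist 0.92 [387. 431.] c 595.3 27.7 r 95.5 z 0.0326 copper 0.67
wrist 0.64 [316. 324.] c 560.2 -50.5 r 41.9 z 0.0328 copper 0.42
wrist 0.63 [270. 324.] c 503.2 -58.0 r 18.2 z 0.1328 copper 0.55
wrist 0.62 [365. 308.] c 579.4 -52.0 r 85.1 z 0.0316 copper 0.84
t 17.8 d [ -0.68 -11.73  -0.62] turn [-0.   -0.01 -0.02] q [ -7.  -2.  -9.  82.  -0. -12.] F [ 1.  -0.8 -0.5] open 0.0348
```

Coil A is held (opening 35 mm, top reading at tool height). I carry it to seat (+31, -62).

```bash
python3 -m jog '[[0.7,-0.1,-1.5,0,0,0,0],[0.7,-0.2,-3.3,0,0,0,0],[0.7,-0.3,-5.1,0,0,0,0],[0.7,-0.4,-6.9,0,0,0,0],[0.7,-0.5,-8.7,0,0,0,0]]' >/dev/null
python3 -m jog '[[0.7,-0.1,-1.5,0,0,0,0],[0.7,-0.2,-2.5,0,0,0,0],[0.7,-0.2,-3,-1,0,0,0],[0.7,-0.2,-3,-2,0,0,0],[0.7,-0.2,-3,-2.5,0,0,0]]'
python3 -m jog '[[0.7,0,0,0,0,0,0]]' >/dev/null
python3 d.py 0.4864 -0.3513 0.0295 95.6
```

```text
time: 18.8
ee_pos: [0.4847, -0.3499, 0.0497]
tcp_rot: [-89.8, -0.2, 95.6]
wrist_force: [-1.0, 0.4, -1.2]
opening: 0.0349
t 18.9 d [ 0.06 -0.08 -0.84] turn [-0.03 -0.05 -0.02] q [-36.  12.  -2.  76.   0. -41.] F [ 0.  -1.2 -1.2] open 0.0351
```

```bash
python3 -m jog '[[0.7,0.05,-0.08,-0.3,0,0,0],[0.7,0.05,-0.08,-0.55,0,0,0],[0.7,0.05,-0.08,-0.7,0,0,0],[0.7,0.05,-0.08,-0.8,0,0,0],[0.7,0.05,-0.08,-0.8,0,0,0]]'
python3 -m jog '[[0.7,0,0,0,0,0,0],[0.7,0,0,0,0,0,0]]'
```

```text
time: 19.4
ee_pos: [0.4875, -0.3523, 0.0332]
tcp_rot: [-90.0, -0.0, 95.7]
wrist_force: [0.6, 0.3, -0.8]
opening: 0.0349
time: 19.6
ee_pos: [0.4877, -0.3525, 0.0336]
tcp_rot: [-90.0, 0.0, 95.7]
wrist_force: [-0.4, 0.2, -0.8]
opening: 0.0351
```

```bash
python3 -m jog '[[0.7,0,0,-0.05,0,0,0],[0.7,0,0,-0.1,0,0,0],[0.7,0,0,-0.14,0,0,0],[0.7,0,0,-0.14,0,0,0],[0.7,0,0,-0.14,0,0,0]]'
python3 -m jog '[[0.55,0,0,0,0,0,0],[0.43,0,0,0,0,0,0],[0.43,0,0,0,0,0,0],[0.43,0,0,0,0,0,0],[0.43,0,0,0,0,0,0]]'
python3 -m jog '[[0.43,0,0,0.3,0,0,0],[0.43,0,0,0.8,0,0,0],[0.43,0,0,2,0,0,0],[0.3,0,0,4,0,0,0],[0.3,0,0,6,0,0,0]]'
python3 c.py wrist; python3 d.py 0.584 -0.048 0.1175 95.6
```

```text
time: 20.1
ee_pos: [0.4875, -0.3524, 0.0297]
tcp_rot: [-90.0, -0.0, 95.7]
wrist_force: [-0.1, 0.6, -0.3]
opening: 0.0351
time: 20.6
ee_pos: [0.4876, -0.3525, 0.0298]
tcp_rot: [-90.0, 0.0, 95.7]
wrist_force: [0.8, -0.5, 0.5]
opening: 0.0487
time: 21.1
ee_pos: [0.4871, -0.3521, 0.1822]
tcp_rot: [-90.0, -0.0, 95.7]
wrist_force: [0.5, -1.2, 1.3]
opening: 0.0595
wrist 0.93 [181. 320.] c 486.0 -352.2 r 18.1 z 0.0449 copper 0.5
wrist 0.84 [295. 591.] c 583.5 -48.8 r 18.6 z 0.0327 copper 0.6
wrist 0.68 [354. 564.] c 574.4 -163.4 r 164.7 z 0.0326 copper 0.66
wrist 0.55 [357. 632.] c 678.4 48.5 r 9.6 z 0.0254 copper 0.79
t 21.2 d [ 3.78 12.24 -2.87] turn [ 0.08  0.11 -0.02] q [-36.  11.  12.  90.  -0. -42.] F [ 1.7 -0.5  0. ] open 0.06
```

Coil A stands in its seat (top at 0.045). Now coil B.

```bash
python3 -m jog '[[0.3,0.6,1.9,0,0,0,0],[0.3,1.2,3.8,0,0,0,0],[0.3,1.8,5.7,0,0,0,0],[0.3,2.4,7.6,0,0,0,0],[0.3,3,9.5,0,0,0,0]]' >/dev/null
python3 -m jog '[[0.3,0.6,1.9,-1,0,0,0],[0.3,0.85,2.7,-2.5,0,0,0],[0.3,0.85,2.7,-4.3,0,0,0],[0.3,0.85,2.7,-4.8,0,0,0],[0.3,0.85,2.7,-4.8,0,0,0]]'
python3 -m jog '[[0.3,0,0,0,0,0,0]]' >/dev/null
python3 c.py wrist; python3 d.py 0.5838 -0.0483 0.0175 95.6
```

```text
time: 22.2
ee_pos: [0.5828, -0.0476, 0.059]
tcp_rot: [-89.8, -0.0, 95.7]
wrist_force: [-0.7, -0.0, 0.1]
opening: 0.0596
wrist 0.95 [231. 319.] c 584.5 -48.5 r 18.2 z 0.0329 copper 0.55
wrist 0.85 [389. 456.] c 684.5 58.3 r 15.6 z 0.0328 copper 0.43
wrist 0.65 [347. 299.] c 630.4 -48.0 r 55.6 z 0.0326 copper 0.66
t 22.4 d [-0.05 -0.   -1.81] turn [ 0.    0.04 -0.01] q [ -5.  10.  -3.  77.  -0. -10.] F [ 0.3 -0.6  0.4] open 0.0595
```

```bash
python3 -m jog '[[0.3,0,0,-0.9,0,0,0],[0.3,0,0,-1.6,0,0,0],[0.3,0,0,-1.82,0,0,0],[0.3,0,0,-1.82,0,0,0],[0.5,0,0,-1.82,0,0,0]]' >/dev/null
python3 -m jog '[[0.6,0,0,0,0,0,0],[0.7,0,0,0,0,0,0],[0.7,0,0,0,0,0,0],[0.7,0,0,0,0,0,0],[0.7,0,0,0,0,0,0]]'
python3 -m jog '[[0.7,0,0,0.3,0,0,0],[0.7,0,0,0.8,0,0,0],[0.7,0,0,1.5,0,0,0],[0.7,0,0,2.5,0,0,0],[0.7,0,0,4,0,0,0]]' >/dev/null
python3 -m jog '[[0.7,0,0,0,0,0,0],[0.7,0,0,0,0,0,0]]'
python3 d.py 0.4804 -0.2896 0.1175 95.6
```

```text
time: 23.4
ee_pos: [0.5847, -0.0476, 0.0159]
tcp_rot: [-90.1, 0.0, 95.7]
wrist_force: [-1.4, -0.2, 6.4]
opening: 0.0351
time: 24.1
ee_pos: [0.5846, -0.0475, 0.1161]
tcp_rot: [-90.2, 0.0, 95.7]
wrist_force: [-0.5, -0.2, -0.8]
opening: 0.0353
t 24.1 d [-4.17 -9.68  0.06] turn [ 0.    0.03 -0.02] q [ -5.   9.   2.  83.   0. -10.] F [-0.5 -0.2 -0.8] open 0.0353
```

```bash
python3 -m jog '[[0.7,-0.7,-1.6,0,0,0,0],[0.7,-1.4,-3.2,0,0,0,0],[0.7,-2.1,-4.8,0,0,0,0],[0.7,-2.8,-6.4,0,0,0,0],[0.7,-3.4,-8,0,0,0,0]]' >/dev/null
python3 -m jog '[[0.7,-0.5,-1.2,0,0,0,0],[0.7,-0.77,-1.68,-0.8,0,0,0],[0.7,-0.77,-1.68,-1.8,0,0,0],[0.7,-0.77,-1.68,-2.6,0,0,0],[0.7,-0.77,-1.68,-2.6,0,0,0]]' >/dev/null
python3 -m jog '[[0.7,0,0,0,0,0,0],[0.7,0,0,0,0,0,0]]'
python3 d.py 0.4804 -0.2896 0.0284 95.6
```

```text
time: 25.3
ee_pos: [0.4801, -0.2896, 0.0504]
tcp_rot: [-90.1, 0.0, 95.7]
wrist_force: [-0.1, 0.3, 0.7]
opening: 0.0352
t 25.3 d [ 0.01 -0.   -0.88] turn [ 0.01  0.01 -0.02] q [-31.   7.  -8.  75.   0. -37.] F [-0.1  0.3  0.7] open 0.0352
```

```bash
python3 -m jog '[[0.7,0,0,-0.3,0,0,0],[0.7,0,0,-0.6,0,0,0],[0.7,0,0,-0.8,0,0,0],[0.7,0,0,-0.88,0,0,0],[0.7,0,0,-0.88,0,0,0]]' >/dev/null
python3 -m jog '[[0.7,0,0,0,0,0,0],[0.7,0,0,0,0,0,0]]'
python3 -m jog '[[0.55,0,0,0,0,0,0],[0.43,0,0,0,0,0,0],[0.43,0,0,0,0,0,0],[0.43,0,0,0,0,0,0],[0.43,0,0,0,0,0,0]]'
python3 -m jog '[[0.43,0,0,0.3,0,0,0],[0.43,0,0,0.8,0,0,0],[0.43,0,0,2,0,0,0],[0.3,0,0,4,0,0,0],[0.3,0,0,6,0,0,0]]' >/dev/null
python3 c.py wrist; python3 d.py 0.6722 -0.052 0.0628 95.6
```

```text
time: 26.0
ee_pos: [0.4794, -0.2893, 0.0279]
tcp_rot: [-90.0, -0.0, 95.7]
wrist_force: [-3.6, 2.8, 7.8]
opening: 0.0347
time: 26.5
ee_pos: [0.4795, -0.2895, 0.0271]
tcp_rot: [-90.0, -0.0, 95.7]
wrist_force: [-0.3, 0.1, 0.0]
opening: 0.0487
wrist 0.95 [368. 598.] c 677.4 62.8 r 19.2 z 0.0325 copper 0.64
wrist 0.89 [185. 319.] c 478.9 -289.1 r 18.0 z 0.045 copper 0.49
wrist 0.87 [182. 248.] c 485.8 -352.5 r 18.1 z 0.0449 copper 0.49
t 27.1 d [ 7.62  9.55 -4.94] turn [ 0.07  0.11 -0.02] q [-31.   5.   5.  89.   0. -37.] F [ 0.9  0.3 -1.2] open 0.06
```

```bash
python3 -m jog '[[0.3,1.2,1.5,0,0,0,0],[0.3,2.4,3,0,0,0,0],[0.3,3.6,4.5,0,0,0,0],[0.3,4.8,6,0,0,0,0],[0.3,6,7.5,0,0,0,0]]' >/dev/null
python3 -m jog '[[0.3,1.2,1.5,-1,0,0,0],[0.3,1.62,2.05,-2.5,0,0,0],[0.3,1.62,2.05,-4.3,0,0,0],[0.3,1.62,2.05,-4.9,0,0,0],[0.3,1.62,2.05,-4.9,0,0,0]]' >/dev/null
python3 -m jog '[[0.3,0,0,0,0,0,0],[0.3,0,0,0,0,0,0]]'
python3 c.py wrist; python3 d.py 0.6722 -0.052 0.0165 95.6
```

```text
time: 28.3
ee_pos: [0.6714, -0.0514, 0.0582]
tcp_rot: [-90.3, 0.0, 95.7]
wrist_force: [1.1, 0.8, -0.1]
opening: 0.0597
wrist 0.97 [258. 508.] c 678.0 62.3 r 18.3 z 0.0329 copper 0.62
wrist 0.68 [238. 319.] c 673.0 -52.3 r 18.1 z 0.0329 copper 0.55
wrist 0.46 [345. 383.] c 700.9 -2.1 r 54.6 z 0.0602 copper 0.0
t 28.4 d [ 0.04 -0.03 -1.64] turn [ 0.    0.04 -0.01] q [ -4.  22.  11.  79.  -0. -10.] F [-0.   0.2 -0.4] open 0.0601
```

```bash
python3 -m jog '[[0.3,0.04,-0.03,-0.8,0,0,0],[0.3,0.04,-0.03,-1.4,0,0,0],[0.3,0.04,-0.03,-1.62,0,0,0],[0.3,0.04,-0.03,-1.62,0,0,0],[0.5,0.04,-0.03,-1.62,0,0,0]]' >/dev/null
python3 -m jog '[[0.6,0,0,0,0,0,0],[0.7,0,0,0,0,0,0],[0.7,0,0,0,0,0,0],[0.7,0,0,0,0,0,0],[0.7,0,0,0,0,0,0]]'
python3 -m jog '[[0.7,0,0,0.3,0,0,0],[0.7,0,0,0.8,0,0,0],[0.7,0,0,1.5,0,0,0],[0.7,0,0,2.5,0,0,0],[0.7,0,0,4.5,0,0,0]]' >/dev/null
python3 -m jog '[[0.7,0,0,0.5,0,0,0],[0.7,0,0,0.5,0,0,0],[0.7,0,0,0.5,0,0,0]]'
python3 d.py 0.4743 -0.2279 0.1175 95.6
```

```text
time: 29.4
ee_pos: [0.6716, -0.0515, 0.0153]
tcp_rot: [-90.1, 0.0, 95.7]
wrist_force: [-0.1, 0.1, 4.8]
opening: 0.0351
time: 30.2
ee_pos: [0.6709, -0.0514, 0.1386]
tcp_rot: [-90.0, -0.0, 95.7]
wrist_force: [0.0, -0.1, -1.1]
opening: 0.0348
t 30.2 d [-7.86 -7.06 -0.84] turn [-0.   -0.01 -0.02] q [ -4.  21.  19.  88.  -0. -10.] F [ 0.  -0.1 -1.1] open 0.0348
```

```bash
python3 -m jog '[[0.7,-1.2,-1.08,0,0,0,0],[0.7,-2.4,-2.16,0,0,0,0],[0.7,-3.6,-3.24,0,0,0,0],[0.7,-4.8,-4.32,0,0,0,0],[0.7,-6,-5.4,0,0,0,0]]' >/dev/null
python3 -m jog '[[0.7,-1.2,-1.08,0,0,0,0],[0.7,-1.86,-1.66,-1,0,0,0],[0.7,-1.86,-1.66,-2.4,0,0,0],[0.7,-1.86,-1.66,-3.5,0,0,0],[0.7,-1.86,-1.66,-3.5,0,0,0]]' >/dev/null
python3 -m jog '[[0.7,0,0,0,0,0,0],[0.7,0,0,0,0,0,0],[0.7,0,0,0,0,0,0]]'
python3 d.py 0.4743 -0.2279 0.0278 95.6
```

```text
time: 31.5
ee_pos: [0.4754, -0.2281, 0.0532]
tcp_rot: [-90.1, 0.1, 95.7]
wrist_force: [-0.2, -1.4, -0.9]
opening: 0.0354
t 31.5 d [-0.04  0.01 -1.01] turn [ 0.01  0.02 -0.02] q [-26.   2. -13.  75.  -0. -31.] F [-0.2 -1.4 -0.9] open 0.0354
```

```bash
python3 -m jog '[[0.7,0,0,-0.3,0,0,0],[0.7,0,0,-0.6,0,0,0],[0.7,0,0,-0.85,0,0,0],[0.7,0,0,-1,0,0,0],[0.7,0,0,-1,0,0,0]]' >/dev/null
python3 -m jog '[[0.7,0,0,0,0,0,0],[0.7,0,0,0,0,0,0]]'
python3 -m jog '[[0.55,0,0,0,0,0,0],[0.43,0,0,0,0,0,0],[0.43,0,0,0,0,0,0],[0.43,0,0,0,0,0,0],[0.43,0,0,0,0,0,0]]'
python3 -m jog '[[0.43,0,0,0.3,0,0,0],[0.43,0,0,0.8,0,0,0],[0.43,0,0,2,0,0,0],[0.3,0,0,4,0,0,0],[0.3,0,0,6,0,0,0]]' >/dev/null
python3 c.py wrist; python3 d.py 0.678 0.0628 0.0628 95.6
```

```text
time: 32.2
ee_pos: [0.4743, -0.2278, 0.0273]
tcp_rot: [-90.0, -0.0, 95.7]
wrist_force: [-4.0, 2.7, 8.4]
opening: 0.0349
time: 32.7
ee_pos: [0.4745, -0.228, 0.0267]
tcp_rot: [-90.0, -0.0, 95.7]
wrist_force: [-0.5, 0.5, -0.5]
opening: 0.0485
wrist 0.98 [108. 635.] c 382.9 56.6 r 12.8 z 0.0187 copper 0.85
wrist 0.97 [181. 250.] c 478.9 -289.2 r 18.1 z 0.0448 copper 0.49
wrist 0.84 [186. 320.] c 475.3 -227.5 r 17.9 z 0.045 copper 0.51
wrist 0.7 [180. 180.] c 485.6 -351.9 r 18.2 z 0.0447 copper 0.48
t 33.3 d [ 8.05 11.67 -4.9 ] turn [ 0.06  0.12 -0.02] q [-26.   1.   1.  89.   0. -31.] F [ 0.5 -0.7  0.4] open 0.0598
```

Three coils are seated. Coil D at (0.678, 0.063) is next.

```bash
python3 -m jog '[[0.3,1,1.5,0,0,0,0],[0.3,2,3,0,0,0,0],[0.3,3,4.5,0,0,0,0],[0.3,4.1,6,0,0,0,0],[0.3,5.1,7.5,0,0,0,0]]' >/dev/null
python3 -m jog '[[0.3,1,1.5,0,0,0,0],[0.3,2,3,-0.5,0,0,0],[0.3,2.95,4.17,-2,0,0,0],[0.3,2.95,4.17,-4,0,0,0],[0.3,2.95,4.17,-4.8,0,0,0]]' >/dev/null
python3 -m jog '[[0.3,0,0,0,0,0,0],[0.3,0,0,0,0,0,0],[0.3,0,0,0,0,0,0]]'
python3 c.py wrist; python3 d.py 0.678 0.0628 0.0165 95.6
```

```text
time: 34.6
ee_pos: [0.6771, 0.0636, 0.0599]
tcp_rot: [-90.2, 0.0, 95.7]
wrist_force: [0.6, -0.6, 1.5]
opening: 0.06
wrist 0.8 [235. 318.] c 678.2 62.9 r 18.1 z 0.0328 copper 0.55
t 34.7 d [ 0.04 -0.03 -1.72] turn [-0.    0.04 -0.02] q [ 5. 23. 12. 79. -0. -0.] F [-0.6  0.   0.2] open 0.0596
```

```bash
python3 -m jog '[[0.3,0.03,-0.03,-0.8,0,0,0],[0.3,0.03,-0.03,-1.4,0,0,0],[0.3,0.03,-0.03,-1.7,0,0,0],[0.3,0.03,-0.03,-1.7,0,0,0],[0.5,0.03,-0.03,-1.7,0,0,0]]' >/dev/null
python3 -m jog '[[0.6,0,0,0,0,0,0],[0.7,0,0,0,0,0,0],[0.7,0,0,0,0,0,0],[0.7,0,0,0,0,0,0],[0.7,0,0,0,0,0,0]]'
python3 -m jog '[[0.7,0,0,0.3,0,0,0],[0.7,0,0,0.8,0,0,0],[0.7,0,0,1.5,0,0,0],[0.7,0,0,2.5,0,0,0],[0.7,0,0,4.5,0,0,0]]' >/dev/null
python3 -m jog '[[0.7,0,0,0.5,0,0,0],[0.7,0,0,0.5,0,0,0],[0.7,0,0,0.5,0,0,0]]'
python3 d.py 0.4247 -0.3573 0.05 95.6
```

```text
time: 35.7
ee_pos: [0.6771, 0.0631, 0.0153]
tcp_rot: [-90.1, -0.0, 95.7]
wrist_force: [-0.3, 0.7, 6.0]
opening: 0.0351
time: 36.5
ee_pos: [0.6764, 0.063, 0.1386]
tcp_rot: [-90.0, 0.0, 95.7]
wrist_force: [-0.0, 0.2, -0.7]
opening: 0.0352
t 36.5 d [-10.07 -16.81  -3.54] turn [ 0.   -0.01 -0.02] q [ 5. 22. 21. 88. -0. -0.] F [-0.   0.2 -0.7] open 0.0352
```

```bash
python3 -m jog '[[0.7,-0.8,-1.3,0,0,0,0],[0.7,-1.7,-2.8,0,0,0,0],[0.7,-2.6,-4.3,0,0,0,0],[0.7,-3.5,-5.8,0,0,0,0],[0.7,-4.4,-7.3,0,0,0,0]]' >/dev/null
python3 -m jog '[[0.7,-0.9,-1.5,0,0,0,0],[0.7,-1.8,-3,0,0,0,0],[0.7,-2.7,-4.5,0,0,0,0],[0.7,-3.6,-6,0,0,0,0],[0.7,-4.5,-7.5,0,0,0,0]]' >/dev/null
python3 -m jog '[[0.7,-0.8,-1.3,0,0,0,0],[0.7,-1.17,-2.01,-0.5,0,0,0],[0.7,-1.17,-2.01,-1.8,0,0,0],[0.7,-1.17,-2.01,-3,0,0,0],[0.7,-1.17,-2.01,-3.5,0,0,0]]' >/dev/null
python3 -m jog '[[0.7,0,0,0,0,0,0],[0.7,0,0,0,0,0,0],[0.7,0,0,0,0,0,0]]'
python3 d.py 0.4247 -0.3573 0.0278 95.6
```

```text
time: 38.3
ee_pos: [0.4255, -0.3575, 0.0532]
tcp_rot: [-90.1, 0.1, 95.7]
wrist_force: [0.7, -0.1, -0.2]
opening: 0.035
t 38.3 d [-0.03  0.01 -1.02] turn [ 0.01  0.02 -0.02] q [-40.   6.  -9.  75.   0. -46.] F [ 0.7 -0.1 -0.2] open 0.035
```

```bash
python3 -m jog '[[0.7,0,0,-0.3,0,0,0],[0.7,0,0,-0.6,0,0,0],[0.7,0,0,-0.85,0,0,0],[0.7,0,0,-1,0,0,0],[0.7,0,0,-1,0,0,0]]' >/dev/null
python3 -m jog '[[0.7,0,0,0,0,0,0],[0.7,0,0,0,0,0,0]]'
python3 -m jog '[[0.55,0,0,0,0,0,0],[0.43,0,0,0,0,0,0],[0.43,0,0,0,0,0,0],[0.43,0,0,0,0,0,0],[0.43,0,0,0,0,0,0]]'
python3 -m jog '[[0.43,0,0,0.3,0,0,0],[0.43,0,0,0.8,0,0,0],[0.43,0,0,2,0,0,0],[0.3,0,0,4,0,0,0],[0.3,0,0,6,0,0,0]]' >/dev/null
python3 c.py wrist side; python3 d.py 0.3798 0.0665 0.0628 95.6
```

```text
time: 39.0
ee_pos: [0.4246, -0.357, 0.0273]
tcp_rot: [-90.0, -0.0, 95.7]
wrist_force: [-2.3, 3.1, 7.3]
opening: 0.0348
time: 39.5
ee_pos: [0.4248, -0.3572, 0.0267]
tcp_rot: [-90.0, -0.0, 95.7]
wrist_force: [0.3, 0.0, 0.2]
opening: 0.0488
wrist 0.87 [185. 318.] c 425.6 -356.7 r 17.9 z 0.0449 copper 0.51
wrist 0.66 [248. 318.] c 485.8 -352.1 r 18.1 z 0.0448 copper 0.55
wrist 0.65 [244. 387.] c 452.6 -306.8 r 46.1 z 0.0449 copper 0.57
wrist 0.57 [247. 451.] c 475.4 -227.8 r 17.9 z 0.0449 copper 0.6
side 0.78 [278. 339.] c 379.6 68.3 r 17.9 z 0.0321 copper 0.58
side 0.75 [179. 396.] c 475.0 -225.2 r 18.3 z 0.0437 copper 0.58
side 0.71 [167. 409.] c 479.5 -287.8 r 18.6 z 0.0435 copper 0.64
side 0.5 [153. 423.] c 487.2 -349.3 r 18.9 z 0.0436 copper 0.7
side 0.48 [166. 442.] c 425.8 -355.4 r 18.4 z 0.0436 copper 0.61
side 0.48 [161. 386.] c 594.6 -276.0 r 117.3 z 0.0615 copper 0.02
t 40.2 d [-1.83 16.97 -4.67] turn [ 0.03  0.04 -0.02] q [-40.   5.   4.  89.   0. -46.] F [-0.3 -0.8  0.4] open 0.0599
```

Four coils are seated. The last one is at (0.379, 0.067).

```bash
python3 -m jog '[[0.3,-0.2,1.6,0,0,0,0],[0.3,-0.4,3.4,0,0,0,0],[0.3,-0.6,5.2,0,0,0,0],[0.3,-0.8,7,0,0,0,0],[0.3,-1,8.8,0,0,0,0]]' >/dev/null
python3 -m jog '[[0.3,-0.2,1.8,0,0,0,0],[0.3,-0.4,3.6,0,0,0,0],[0.3,-0.6,5.4,0,0,0,0],[0.3,-0.83,7.2,0,0,0,0],[0.3,-0.83,8.17,0,0,0,0]]' >/dev/null
python3 -m jog '[[0.3,0,0,-1.4,0,0,0],[0.3,0,0,-3.2,0,0,0],[0.3,0,0,-4.6,0,0,0],[0.3,0,0,-4.6,0,0,0],[0.3,0,0,-4.6,0,0,0]]' >/dev/null
python3 -m jog '[[0.3,0,0,0,0,0,0],[0.3,0,0,0,0,0,0]]'
python3 c.py wrist; python3 d.py 0.3793 0.0666 0.0165 95.6
```

```text
time: 41.9
ee_pos: [0.3801, 0.0672, 0.0636]
tcp_rot: [-90.2, -0.0, 95.7]
wrist_force: [0.4, -0.1, 0.0]
opening: 0.06
wrist 0.75 [228. 322.] c 378.7 67.1 r 17.9 z 0.0329 copper 0.56
t 42.0 d [-0.02 -0.02 -1.86] turn [-0.    0.02 -0.02] q [ 10. -18. -30.  79.  -0.   4.] F [-0.1 -1.  -0.4] open 0.0596
```

```bash
python3 -m jog '[[0.3,-0.03,0,-0.8,0,0,0],[0.3,-0.03,0,-1.5,0,0,0],[0.3,-0.03,0,-1.84,0,0,0],[0.3,-0.03,0,-1.84,0,0,0],[0.5,-0.03,0,-1.84,0,0,0]]' >/dev/null
python3 -m jog '[[0.6,0,0,0,0,0,0],[0.7,0,0,0,0,0,0],[0.7,0,0,0,0,0,0],[0.7,0,0,0,0,0,0],[0.7,0,0,0,0,0,0]]'
python3 -m jog '[[0.7,0,0,0.3,0,0,0],[0.7,0,0,0.8,0,0,0],[0.7,0,0,1.5,0,0,0],[0.7,0,0,2.5,0,0,0],[0.7,0,0,4.5,0,0,0]]' >/dev/null
python3 -m jog '[[0.7,0,0,0.5,0,0,0],[0.7,0,0,0.5,0,0,0],[0.7,0,0,0.5,0,0,0]]'
python3 d.py 0.4126 -0.2339 0.05 95.6
```

```text
time: 43.0
ee_pos: [0.3789, 0.0671, 0.0168]
tcp_rot: [-90.1, -0.0, 95.7]
wrist_force: [-1.4, -0.4, 6.7]
opening: 0.0354
time: 43.8
ee_pos: [0.3782, 0.067, 0.1402]
tcp_rot: [-90.0, 0.0, 95.7]
wrist_force: [-0.1, -0.8, -0.7]
opening: 0.0348
t 43.8 d [  1.38 -12.04  -3.61] turn [ 0.   -0.   -0.02] q [ 10. -19. -22.  87.   0.   4.] F [-0.1 -0.8 -0.7] open 0.0348
```

```bash
python3 -m jog '[[0.7,0.2,-1.5,0,0,0,0],[0.7,0.4,-3.2,0,0,0,0],[0.7,0.6,-5,0,0,0,0],[0.7,0.8,-6.8,0,0,0,0],[0.7,1,-8.6,0,0,0,0]]' >/dev/null
python3 -m jog '[[0.7,0.2,-1.7,0,0,0,0],[0.7,0.38,-2.9,0,0,0,0],[0.7,0.38,-3.44,-1,0,0,0],[0.7,0.38,-3.44,-2.4,0,0,0],[0.7,0.38,-3.44,-3.5,0,0,0]]' >/dev/null
python3 -m jog '[[0.7,0,0,0,0,0,0],[0.7,0,0,0,0,0,0],[0.7,0,0,0,0,0,0]]'
python3 d.py 0.4126 -0.2339 0.0292 95.6
```

```text
time: 45.1
ee_pos: [0.4133, -0.2341, 0.0545]
tcp_rot: [-90.1, 0.0, 95.7]
wrist_force: [-0.3, 0.1, -0.2]
opening: 0.035
t 45.1 d [-0.03  0.01 -1.01] turn [ 0.01  0.01 -0.02] q [-30.  -5. -20.  75.  -0. -35.] F [-0.3  0.1 -0.2] open 0.035
```

```bash
python3 -m jog '[[0.7,0,0,-0.3,0,0,0],[0.7,0,0,-0.6,0,0,0],[0.7,0,0,-0.85,0,0,0],[0.7,0,0,-1,0,0,0],[0.7,0,0,-1,0,0,0]]' >/dev/null
python3 -m jog '[[0.7,0,0,0,0,0,0],[0.7,0,0,0,0,0,0]]'
python3 -m jog '[[0.55,0,0,0,0,0,0],[0.43,0,0,0,0,0,0],[0.43,0,0,0,0,0,0],[0.43,0,0,0,0,0,0],[0.43,0,0,0,0,0,0]]'
python3 -m jog '[[0.43,0,0,0.3,0,0,0],[0.43,0,0,0.8,0,0,0],[0.43,0,0,2,0,0,0],[1,0,0,4,0,0,0],[1,0,0,6,0,0,0]]' >/dev/null
python3 c.py wrist side; ls pics; python3 d.py 0.628 -0.2755 0.13 95.6
```

```text
time: 45.8
ee_pos: [0.4129, -0.2337, 0.0285]
tcp_rot: [-90.0, -0.0, 95.7]
wrist_force: [-2.0, 3.1, 5.5]
opening: 0.0352
time: 46.3
ee_pos: [0.4128, -0.234, 0.0282]
tcp_rot: [-90.0, 0.0, 95.7]
wrist_force: [0.5, 0.5, 0.6]
opening: 0.049
wrist 0.87 [249. 317.] c 475.2 -227.4 r 17.9 z 0.0448 copper 0.59
wrist 0.86 [181. 324.] c 412.1 -233.4 r 18.0 z 0.045 copper 0.53
wrist 0.74 [246. 254.] c 478.9 -289.1 r 18.1 z 0.0448 copper 0.55
wrist 0.69 [245. 189.] c 485.6 -351.9 r 17.8 z 0.0449 copper 0.59
wrist 0.62 [184. 180.] c 425.3 -356.7 r 18.2 z 0.0448 copper 0.51
side 0.84 [189. 418.] c 412.7 -232.6 r 18.3 z 0.0439 copper 0.62
side 0.77 [179. 395.] c 475.9 -226.5 r 19.2 z 0.0436 copper 0.59
side 0.68 [153. 424.] c 486.3 -349.5 r 18.2 z 0.0437 copper 0.71
side 0.56 [166. 443.] c 425.1 -355.5 r 19.3 z 0.0439 copper 0.61
side 0.55 [165. 408.] c 479.5 -288.1 r 18.3 z 0.044 copper 0.61
c_side_153.png
c_side_401.png
c_side_469.png
c_wrist_152.png
c_wrist_159.png
c_wrist_177.png
c_wrist_211.png
c_wrist_223.png
c_wrist_270.png
c_wrist_283.png
c_wrist_332.png
c_wrist_346.png
c_wrist_400.png
c_wrist_419.png
c_wrist_468.png
crop1.png
s2.png
s3.png
scene0.png
side0.png
w1.png
w2.png
wrist0.png
t 47.0 d [ 8.58 -1.65 -2.02] turn [ 0.02  0.04 -0.02] q [-30.  -6.  -7.  89.  -0. -35.] F [-0.4  0.5 -1.5] open 0.0001
```

View pics/c_side_469.png

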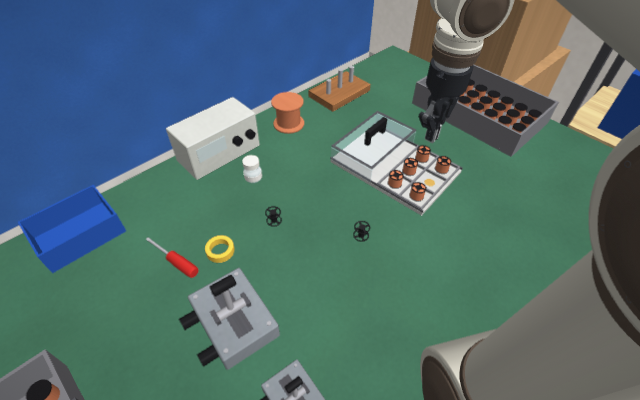

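The side view shows five coils upright in separate compartments (396,180), (410,167), (424,153), (418,191) and (443,164). The lever is upright and the empties are untouched. Next I close the guard by pushing the handle from the +x side.

```bash
python3 -m jog '[[1,1.8,-0.35,0,0,0,0],[1,3.6,-0.7,0,0,0,0],[1,5.4,-1.05,0,0,0,0],[1,7.2,-1.4,0,0,0,0],[1,8.55,-1.65,0,0,0,0]]' >/dev/null
python3 -m jog '[[1,0,0,0,0,0,0],[1,0,0,-1.5,0,0,0],[1,0,0,-3,0,0,0],[1,0,0,-3.75,0,0,0],[1,0,0,-3.75,0,0,0]]' >/dev/null
python3 -m jog '[[1,0,0,0,0,0,0],[1,0,0,0,0,0,0]]'
python3 d.py 0.4675 -0.2908 0.0857 95.6
```

```text
time: 48.2
ee_pos: [0.627, -0.2755, 0.0866]
tcp_rot: [-90.1, 0.1, 95.7]
wrist_force: [-0.2, 0.3, 0.1]
opening: -0.0
t 48.2 d [-6.38 -0.61 -0.03] turn [ 0.01  0.03 -0.02] q [-24.  23.  16.  83.  -0. -29.] F [-0.2  0.3  0.1] open -0.0
```

```bash
python3 -m jog '[[1,-0.5,-0.05,0,0,0,0],[1,-1,-0.1,0,0,0,0],[1,-1.6,-0.15,0,0,0,0],[1,-2.2,-0.21,0,0,0,0],[1,-2.8,-0.27,0,0,0,0]]' 
python3 -m jog '[[1,-0.6,-0.06,0,0,0,0],[1,-1.2,-0.12,0,0,0,0],[1,-1.8,-0.17,0,0,0,0],[1,-2.4,-0.23,0,0,0,0],[1,-2.8,-0.27,0,0,0,0]]'
python3 -m jog '[[1,-0.2,-0.02,0,0,0,0],[1,-0.4,-0.04,0,0,0,0],[1,-0.6,-0.06,0,0,0,0],[1,-0.7,-0.07,0,0,0,0],[1,-0.75,-0.07,0,0,0,0]]'
python3 -m jog '[[1,0,0,0,0,0,0],[1,0,0,0,0,0,0]]'
python3 - <<'E'
from h import *
for n in ['side','scene']:
  p,d,T=shoot(n)
  P=maskpts(n,np.ones_like(d,bool),d,T)
  for lo,hi,t in [((.36,-.42,.054),(.75,-.15,.063),'roof'),((.38,.22,.11),(.52,.31,.15),'lever')]:
    g=P[((P>lo)&(P<hi)).all(1)]
    print(n,t,cv2.minAreaRect(np.float32(g[:,:2]*1000)),g.min(0)[0],len(g))
E
```

```text
time: 48.7
ee_pos: [0.5569, -0.2823, 0.0864]
tcp_rot: [-90.2, 0.1, 95.7]
wrist_force: [1.6, -0.1, -1.1]
opening: -0.0004
time: 49.2
ee_pos: [0.4867, -0.2892, 0.0865]
tcp_rot: [-90.2, 0.1, 95.7]
wrist_force: [2.9, 0.0, 1.3]
opening: -0.0002
time: 49.7
ee_pos: [0.4678, -0.2905, 0.0845]
tcp_rot: [-90.0, 0.0, 95.7]
wrist_force: [2.0, -0.7, 0.6]
opening: 0.0004
time: 49.9
ee_pos: [0.4676, -0.2903, 0.0842]
tcp_rot: [-90.0, -0.0, 95.7]
wrist_force: [-0.0, -0.2, -0.6]
opening: -0.0001
side roof ((450.8387145996094, -291.2120361328125), (129.96783447265625, 205.9247283935547), 5.460489749908447) 0.37695994980952907 2550
side lever ((453.7581481933594, 268.5930480957031), (40.234798431396484, 20.335670471191406), 83.12944793701172) 0.44220315548027733 342
scene roof ((450.2577819824219, -295.3243408203125), (137.1954803466797, 203.36524963378906), 5.053863525390625) 0.3742413605032191 1489
scene lever ((458.7392272949219, 263.2975769042969), (39.69939422607422, 19.586580276489258), 85.79582977294922) 0.44777758262921996 148
```

The guard is shut to about 1 mm. I give a small nudge to the stop, then go back to the lever.

```bash
python3 -m jog '[[1,-0.05,0,0,0,0,0],[1,-0.12,-0.01,0,0,0,0],[1,-0.12,-0.01,0,0,0,0]]'
python3 -m jog '[[1,0.3,0.03,0,0,0,0],[1,0.5,0.05,0,0,0,0],[1,0.5,0.05,2,0,0,0],[1,0.5,0.05,4,0,0,0],[0.3,0.5,0.05,5.2,0,0,0]]' >/dev/null
python3 -m jog '[[0.1,-0.2,1.8,0,0,0,-1],[0.1,-0.3,3.6,0,0,0,-1.5],[0.1,-0.4,5.4,0,0,0,-2],[0.1,-0.5,7.2,0,0,0,-2.5],[0.1,-0.6,9,0,0,0,-2.8]]' >/dev/null
python3 -m jog '[[0.1,-0.1,1.8,0,0,0,0],[0.1,-0.2,3.6,0,0,0,0],[0.1,-0.3,5.4,0,0,0,0],[0.1,-0.4,7.2,0,0,0,0],[0.1,-0.5,9,0,0,0,0]]' >/dev/null
python3 -m jog '[[0.1,0,1.8,0,0,0,0],[0.1,0,3.6,0,0,0,0],[0.1,0,4,0,0,0,0],[0.1,0,4,0,0,0,0]]'
python3 - <<'E'
from h import *
for n in ['wrist','side']:
    p,d,T=shoot(n)
    P=maskpts(n,np.ones_like(d,bool),d,T)
    g=P[((P>[.38,.22,.11])&(P<[.52,.31,.15])).all(1)]
    print(n,cv2.minAreaRect(np.float32(g[:,:2]*1000)),g.max(0),len(g))
    g=P[((P>(.36,-.42,.054))&(P<(.75,-.15,.063))).all(1)]
    if len(g): print('roof',cv2.minAreaRect(np.float32(g[:,:2]*1000)),len(g))
E
python3 d.py 0.4545 0.2676 0.115 82
```

```text
time: 50.3
ee_pos: [0.467, -0.2904, 0.0844]
tcp_rot: [-90.3, -0.0, 95.8]
wrist_force: [13.4, 2.0, -7.1]
opening: -0.0003
time: 52.2
ee_pos: [0.4495, 0.2618, 0.214]
tcp_rot: [-90.0, 0.1, 81.9]
wrist_force: [-0.7, -0.7, -0.5]
opening: 0.0767
wrist ((453.95880126953125, 267.90924072265625), (39.67243576049805, 19.506223678588867), 81.7475814819336) [0.46537436 0.28835458 0.14719072] 1759
side ((454.21160888671875, 268.618408203125), (40.07484817504883, 19.66447639465332), 82.37431335449219) [0.46552922 0.28905657 0.14579732] 343
roof ((450.28021240234375, -291.93072509765625), (129.43426513671875, 206.49293518066406), 5.499751567840576) 2757
t 52.3 d [ 0.19  0.31 -3.98] turn [ 0.01 -0.    0.06] q [30.  0.  4. 93. -0. 38.] F [-0.1 -0.5  0.1] open 0.0768
```

```bash
python3 -m jog '[[0.1,0.19,0.3,-1,0,0,0],[0.1,0.19,0.3,-2.6,0,0,0],[0.1,0.19,0.3,-3.95,0,0,0],[0.1,0.19,0.3,-3.95,0,0,0],[0.4,0.19,0.3,-3.95,0,0,0]]' 30 >/dev/null
python3 -m jog '[[1,0,0,0,0,0,0],[1,0,0,0,0,0,0],[1,0,0,0,0,0,0],[1,0,0,0,0,0,0],[1,0,0,0,0,0,0]]'
python3 -m jog '[[1,0.5,-0.07,-0.04,0,0,0],[1,0.99,-0.14,-0.15,0,0,0],[1,1.47,-0.2,-0.34,0,0,0],[1,1.9,-0.26,-0.6,0,0,0],[1,2,-0.27,-0.65,0,0,0]]'
python3 -m jog '[[1,0,0,0,0,0,0],[1,0,0,0,0,0,0],[0,0,0,0,0,0,0],[0,0,0,0,0,0,0],[0,0,0,0,0,0,0]]'
python3 -m jog '[[0,0,0,0,0,0,0],[0,0,0,1,0,0,0],[0,0,0,2.5,0,0,0],[0,0,0,4.5,0,0,0],[0,0,0,6,0,0,0]]'
python3 - <<'E'
from h import *
for n in ['wrist','side']:
    p,d,T=shoot(n); save('end_%s.png'%n,p)
    P=maskpts(n,np.ones_like(d,bool),d,T)
    g=P[((P>[.38,.20,.10])&(P<[.54,.31,.15])).all(1)]
    if len(g): print(n,cv2.minAreaRect(np.float32(g[:,:2]*1000)),g.max(0),len(g))
    g=P[((P>(.36,-.42,.054))&(P<(.75,-.15,.063))).all(1)]
    if len(g): print('roof',cv2.minAreaRect(np.float32(g[:,:2]*1000)),len(g))
E
```

```text
time: 53.3
ee_pos: [0.4556, 0.2676, 0.1184]
tcp_rot: [-90.2, -0.0, 81.7]
wrist_force: [-0.6, -6.8, 6.4]
opening: 0.0393
time: 53.8
ee_pos: [0.506, 0.2605, 0.1015]
tcp_rot: [-90.1, 0.0, 81.6]
wrist_force: [-3.5, -5.4, 7.1]
opening: 0.0397
time: 54.3
ee_pos: [0.5048, 0.2616, 0.1001]
tcp_rot: [-90.0, -0.0, 81.7]
wrist_force: [-0.6, -0.3, 0.9]
opening: 0.081
time: 54.8
ee_pos: [0.5044, 0.2614, 0.2524]
tcp_rot: [-90.1, -0.1, 81.7]
wrist_force: [0.8, -0.2, 0.3]
opening: 0.0853
wrist ((493.4931335449219, 262.2305603027344), (40.03285217285156, 30.171905517578125), 83.5879898071289) [0.51047362 0.28225953 0.13466189] 1411
side ((493.77435302734375, 262.9681701660156), (40.488704681396484, 29.916603088378906), 83.0935287475586) [0.51094023 0.28292406 0.13414523] 356
roof ((450.4420166015625, -289.9586486816406), (130.1006317138672, 204.06448364257812), 5.527243614196777) 2760
```

View pics/end_side.png

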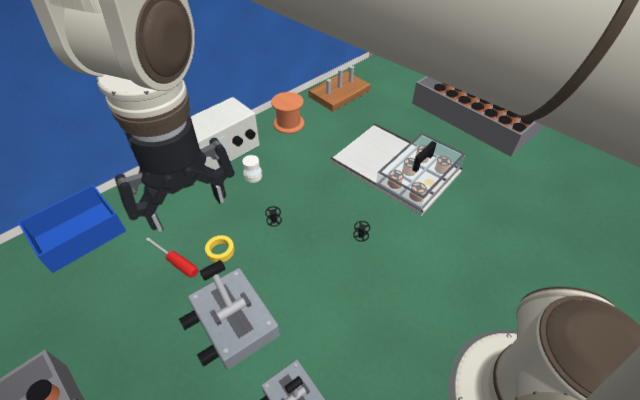

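The grip sits at about +0.55 rad, not yet at the stop. I push it the rest of the way with closed fingers from the -x side.

```bash
python3 -m jog '[[1,-1.9,0.25,0,0,0,0],[1,-1.9,0.25,0,0,0,0],[1,-1.9,0.25,0,0,0,0],[1,-1.9,0.25,0,0,0,0],[1,-1.9,0.25,0,0,0,0]]' >/dev/null
python3 -m jog '[[1,0,0,-1.5,0,0,0],[1,0,0,-3.5,0,0,0],[1,0,0,-5,0,0,0],[1,0,0,-5.7,0,0,0],[1,0,0,-5.7,0,0,0]]'
python3 -m jog '[[1,0.3,-0.04,0,0,0,0],[1,0.6,-0.08,0,0,0,0],[1,0.8,-0.11,0,0,0,0],[1,0.9,-0.12,0,0,0,0],[1,1,-0.14,0,0,0,0]]'
```

```text
time: 55.9
ee_pos: [0.4561, 0.2666, 0.1039]
tcp_rot: [-89.8, 0.2, 81.7]
wrist_force: [-0.5, 1.0, 1.2]
opening: -0.0
time: 56.4
ee_pos: [0.4822, 0.2641, 0.1073]
tcp_rot: [-90.0, -0.0, 81.7]
wrist_force: [-3.9, 1.4, 0.8]
opening: 0.0
```

```bash
python3 -m jog '[[1,0.08,-0.01,0,0,0,0],[1,0.16,-0.02,0,0,0,0],[1,0.16,-0.02,0,0,0,0]]'
python3 -m jog '[[1,0.08,-0.01,0,0,0,0],[1,0.16,-0.02,0,0,0,0],[1,0.16,-0.02,0,0,0,0]]'
```

```text
time: 56.7
ee_pos: [0.4837, 0.2639, 0.1069]
tcp_rot: [-89.7, 0.0, 81.8]
wrist_force: [-15.9, 3.6, 4.8]
opening: -0.0001
time: 57.0
ee_pos: [0.4844, 0.2637, 0.1066]
tcp_rot: [-89.3, 0.0, 81.8]
wrist_force: [-31.9, 4.1, 11.2]
opening: 0.0003
```

At the stop: the force rises with almost no travel. I back off, lift and check.

```bash
python3 -m jog '[[1,-0.6,0.08,0,0,0,0],[1,-0.9,0.12,0,0,0,0],[1,-0.9,0.12,2,0,0,0],[1,-0.9,0.12,4,0,0,0],[1,-0.9,0.12,6,0,0,0]]'
python3 -m jog '[[1,0,0,0,0,0,0],[1,0,0,0,0,0,0],[1,0,0,0,0,0,0]]'
python3 - <<'E'
from h import *
for n in ['wrist','side']:
    p,d,T=shoot(n); save('fin_%s.png'%n,p)
    P=maskpts(n,np.ones_like(d,bool),d,T)
    g=P[((P>[.48,.20,.10])&(P<[.54,.31,.15])).all(1)]
    print(n,'grip max',g.max(0).round(4),cv2.minAreaRect(np.float32(g[:,:2]*1000)))
    g=P[((P>(.36,-.42,.054))&(P<(.75,-.15,.063))).all(1)]
    if len(g): print('roof',cv2.minAreaRect(np.float32(g[:,:2]*1000)),len(g))
p,d,T=shoot('scene'); save('fin_scene.png',p)
for n in ['scene','side']:
  for l in ['empty1','tape','jar','driver']:
    for r in bot.regions_of(n,l)[:2]:
        g=maskpts(n,r['pixels'],bot.camera(n)[1],pose(n)); print(n,l,round(r['conf'],2),np.median(g,0).round(3))
a=cv2.imread('pics/fin_scene.png'); b=cv2.imread('pics/fin_side.png')
cv2.imwrite('pics/fin.png',cv2.hconcat([cv2.resize(a[170:300,160:480],None,fx=1.25,fy=1.25),cv2.resize(b[120:380,160:480],(400,325))[0:162]]) if 0 else cv2.resize(b[120:380,160:500],None,fx=2.2,fy=2.2))
E
```

```text
time: 57.5
ee_pos: [0.4675, 0.2657, 0.259]
tcp_rot: [-90.1, 0.0, 81.7]
wrist_force: [1.3, 0.8, 0.4]
opening: -0.0002
time: 57.8
ee_pos: [0.4676, 0.2658, 0.2559]
tcp_rot: [-90.0, 0.1, 81.7]
wrist_force: [-0.4, -0.1, 0.2]
opening: -0.0003
wrist grip max [0.517  0.2812 0.1294] ((500.5906677246094, 261.4000549316406), (39.92903518676758, 32.094268798828125), 81.98734283447266)
side grip max [0.5166 0.2822 0.128 ] ((501.0987854003906, 262.3555908203125), (39.87984085083008, 30.107669830322266), 81.39620971679688)
roof ((450.3902282714844, -290.8868713378906), (129.7804412841797, 204.75778198242188), 5.7181572914123535) 2776
scene empty1 0.66 [0.6   0.057 0.013]
scene tape 0.74 [0.615 0.197 0.016]
scene tape 0.52 [ 0.524 -0.282  0.015]
scene jar 0.61 [0.752 0.011 0.059]
scene driver 0.75 [0.647 0.275 0.018]
side empty1 0.63 [ 0.429 -0.053  0.02 ]
side empty1 0.47 [0.592 0.062 0.028]
side tape 0.63 [0.607 0.2   0.016]
side jar 0.85 [0.73  0.018 0.039]
side driver 0.58 [0.63  0.283 0.02 ]
```

View pics/fin.png

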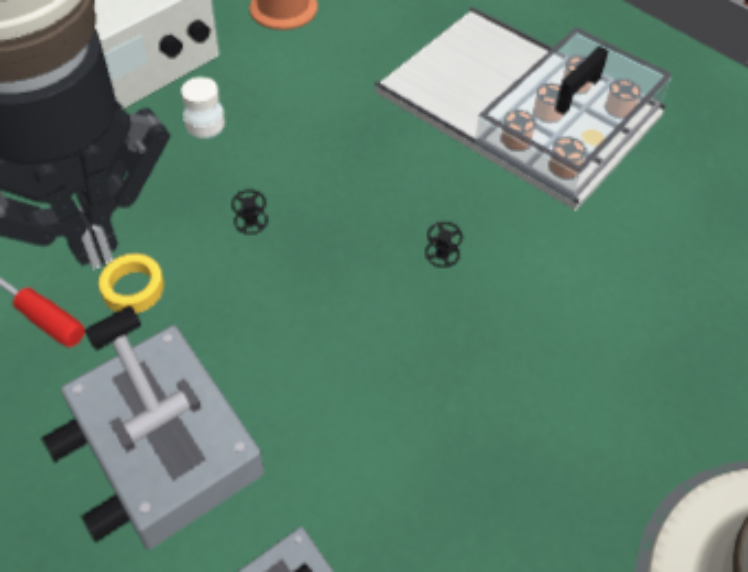

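The lever is at its far stop and the guard is shut over five upright coils. The bystanders are unmoved and the robot is clear, so I hand in.

```bash
python3 -c "
from workcell import bot
print(bot.job_done())"
```

```text
the job is handed in; nothing more can be done
None
```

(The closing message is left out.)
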